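# Lock the rocking shaker to its shaft and load it with sample trays

### The arm

A 6-joint arm with a two-finger parallel gripper is mounted at the origin on the work surface. World frame = base frame: x ahead of the robot, y to its left, z up, the work surface at z = 0. Lengths are in m, angles in degrees, forces in N, time in s.
With the tool pointing down it reaches from about 0.3 to 0.75 m from the base axis. Payload 8.5 kg.
Tool frame: the origin (TCP) lies on the centre line of the jaws, within the pads' length; the fingertips stand 14 mm ahead of it and the grasp point (between the pads) lies 5 mm behind it; z points along the fingers, x is the direction in which the jaws open and shut, and the axes are right-handed (so a half turn about z gives the same grasp; the last joint's range is limited). The gripper opens to 85 mm and grips with 20 to 120 N. Pads are 22 mm wide; open, the fingers measure 114 mm over their backs; the gripper's body (76 mm by 85 mm) begins 54 mm behind the grasp point. The pads swing forward as they close: fully open they stand 13 mm farther back than shut.
Start: joints at [53.898, 21.807, 74.336, -0, 83.858, -12.336], TCP at [0.222, 0.503, 0.245] pointing down, gripper open.
Joint ranges: [-178.18, 178.18], [-50.72, 133.34], [12.68, 142.11], [-81.47, 261.47], [9.98, 163.14], [-165.26, 165.26]. Speed limits (degrees/s): [136.94, 136.94, 180, 180, 180, 180].

### API

Orientations are given as a 3x3 rotation matrix whose columns are the frame's x, y, z axes.
In Python, from rig import * gives the robot as it stands.
- The arm moves only by the shell command python3 -m crank 'ROWS' [FORCE]. ROWS is JSON, one flat list of numbers, 7 for each row, row after row: the turn, a rotation vector about the world's x, y, z in rad, then the shift along the world's x, y, z in m, then the opening in per cent of the stroke, from 0 (shut) to 100 (fully open). A call has 1 to 20 rows; each row shifts and turns the commanded pose from where the row before left it; what a row does not reach is not made up. A row lasts 1/10 s, in which the tool goes at most 50 mm and 8.59 degrees, less where a joint would pass 70% of its speed; a pose out of reach is approached as far as the arm can. A call is refused whole if a number of a shift passes 0.05 or a number of a turn 0.15, either way. A call with a gripper value outside its range is refused whole. The fingers move at their own pace and stop on an object; FORCE is the grip in N (left out, the last holds). Time passes only in rows, so rows that do not move let the fingers close. It gives the time, the measured TCP pose, the force and the opening at its end, in the units of the state.
- observe(): the state, without advancing time (a new reading comes with each control period).
- get_image(name): name is "scene" or "top"; returns a dict with "frame" (400x640x3 uint8, red, green, blue), "fov_y" (degrees; the focal length in pixels is half the picture's height over the tangent of half this angle, whatever the lens; pixels are square), "cx", "cy" (the principal point, pixels), "k1" (the pictures are not rectified: a ray, as slopes to the right and down, at radius r is drawn at 1 + k1 r^2 times it, then the intrinsics apply), "world_to_cam" (4x4, takes a point from world to camera coordinates). Camera axes: x right, y up, looking along -z (the intrinsics and any distortion apply to the point x, -y, -z); pixel columns grow to the right and rows downward; lengths in m; the calibration is good to about 2 mm. A picture is of the moment at which its call begins. There is no depth.
- close_job(): hands the job in, once; it reports no verdict.
The state is a dict: "time_s": time; "q": joint angles; "qvel": joint speeds; "joint_efforts": joint torques, N m; "position": TCP position; "tool_rot": TCP orientation; "ft_force": force on the tool from outside, world axes, zero at the start; "wrist_torque": the same for the moment, N m; "grip_width": finger opening in m.
Only numpy, scipy, OpenCV 4.12 (cv2) and the standard library are available. Lean on these libraries where they do the work, as an engineer would, in place of code of your own. Each camera call takes 0.05 s, during which the arm holds its last target. There are 200 camera calls.

### The job

Get the shaker ready for a run: turn the crank until the drive shaft's flat faces straight up at the clamp screw, then tighten the screw clockwise to its stop with the T-handled hex key and stand the key back in its stand. Then stack every sample tray on the bench flat on the platform between the corner guides, the first tray straight on the platform and exactly one separator sheet between each tray and the next (a sheet that is not needed may stay on the bench), and last of all swing the stiff sensor arm in until its head is over the middle of the stack. Do not turn the screw before the flat faces it, do not knock the tall amber bottle, the beaker or the blue tip box about, and let go of everything.

Things in the scene. Friction and masses are not known exactly. Their poses are not given: they have to be found in the camera images.
- shaker: White rocking shaker, fixed, yaw -0.3 to 0. Origin on the bench under the shaft's line; its y runs along the shaft, its x away from the robot. Base 100 (x) x 385 (y) x 30 mm high, y -205 to 180. Along y, mm: crank grip -166, bearing -110, bare shaft with its flat -100 to -55, clamp hub -33 (50 x 44, top 110 high, screw on top), platform centre +85. Sensor post 28 thick, 190 high at x 160, y 85.
- platform (a point): Centre of the platform's top face, 50 mm above the bench, axes as the shaker. Trays and sheets lie here with their length along the shaker's y. Four L-shaped corner guides, 100 mm tall, leave 74 (x) x 154 (y) mm clear (7 mm play all round); the middle 120 mm of both long sides is open for fingers. Right underside heights above the platform: tray 0, sheet 32, tray 40, sheet 72, tray 80 mm.
- shaft (a joint): Angle of the drive shaft about its level axis (rad). 0 = flat, lever and crank grip straight up, the flat facing the clamp screw; positive = crank leans to the shaker's -x (the robot). Starts 0.5 to 1.1, range -1.2 to 1.3; within 0.12 of 0 is right. Stiff (0.25 N m, 4 N at the grip): it stays where it is left.
- shaft_axis (a point): Fixed point on the shaft's axis level with the middle of the crank grip (85 mm above the bench). The crank grip's middle moves round it on a circle of 62 mm radius in the shaker's x-z plane.
- crank_grip (a point): Middle of the crank grip: a black round bar 18 mm thick, 58 mm long, parallel to the shaft (shaker's y), free on its outer (-y) end, fixed at +y to the lever, 29 mm from the middle. Best pinched from above across the shaker's x.
- screw (a joint): Turn of the clamp screw about the vertical (rad), growing clockwise from above. Starts 0 to 0.25, hard stop at 1.25; over 1.0 is tight. Friction 0.08 N m; stays where it is left. It does not rise or sink.
- socket (a point): Centre of the top of the clamp screw's hexagon socket, 129 mm above the bench, turning with the screw (at value 0 its axes are the shaker's). 18.4 mm across flats, 16 mm deep, countersunk to 26 mm over the 4 mm above this point; the flats' normals lie along this point's x and every 60 degrees from it. The key has about 0.15 rad of play in it either way.
- key_tip (a point): Lower end of the hex key. Axes as the key's body. The last 4 mm are a round nose 13 mm thick, above it the hexagon shank, 17 mm across flats, with flats' normals along the key's x and every 60 degrees.
- hex_key: T-handled hex key, 152 mm tall, 0.25 kg: steel hexagon shank with a black crossbar on top, 110 (key's x) x 20 (y) x 24 mm high, centred 140 mm above the tip. Starts upright in its stand, bar within 0.7 rad of world x. Origin at the tip, z up along the shank. Grip the middle of the bar from above across its 20 mm.
- key_handle (a point): Centre of the key's crossbar.
- stand: Fixed grey key stand, 70 x 70 x 70 mm block with a round hole 23 mm wide and 60 mm deep in the middle of its top. Origin at the centre of its underside. When the key stands home its tip is 10 mm above the bench.
- sensor (a joint): Swing of the sensor arm about its vertical post (rad). 0 = head over the middle of the platform, positive swings the head to the shaker's +y. Starts 0.85 to 1.1; range -0.35 to 1.3. Stiff (0.35 N m friction, about 2.2 N at the head): stays where it is left.
- sensor_grip (a point): Middle of the sensor arm's upright grip, a black round post 24 mm thick and 52 mm tall (219 to 266 mm above the bench are free), on top of the round head (52 mm wide, its underside 179 mm above the bench). It lies 160 mm from the post's axis, straight above the head's middle.
- sensor_pivot (a point): Fixed point on the sensor arm's vertical hinge axis.
- tray1: Sample tray, one of two or three alike (absent: None): white plastic block with a blue band and eight flush teal caps on top, 140 (its x) x 60 (its y) x 32 mm high, 0.15 to 0.31 kg. Starts flat on the bench to the robot's left. Origin at the centre of its underside, z up.
- tray2: Sample tray, one of two or three alike (absent: None): white plastic block with a blue band and eight flush teal caps on top, 140 (its x) x 60 (its y) x 32 mm high, 0.15 to 0.31 kg. Starts flat on the bench to the robot's left. Origin at the centre of its underside, z up.
- tray3: Sample tray, one of two or three alike (absent: None): white plastic block with a blue band and eight flush teal caps on top, 140 (its x) x 60 (its y) x 32 mm high, 0.15 to 0.31 kg. Starts flat on the bench to the robot's left. Origin at the centre of its underside, z up.
- sheet1: Separator sheet: plain stiff grey plastic board, 140 (its x) x 60 (its y) x 8 mm thick, 80 g; two alike, lying flat on the bench to the robot's left. Origin at the centre of its underside. Can be gripped across its 60 mm width with the fingertips almost on the bench.
- sheet2: Separator sheet: plain stiff grey plastic board, 140 (its x) x 60 (its y) x 8 mm thick, 80 g; two alike, lying flat on the bench to the robot's left. Origin at the centre of its underside. Can be gripped across its 60 mm width with the fingertips almost on the bench.
- reagent: Bystander: amber bottle, 64 mm wide, 150 mm tall. Leave alone.
- beaker: Bystander: glass beaker, 72 mm wide, 90 mm tall. Leave alone.
- tip_box: Bystander: blue pipette tip box, 110 x 75 x 50 mm. Leave alone.
Not all that is in view belongs to the job. What is shaped like the stand but purple is not meant.

How it is judged (in metres and radians):
On the way, in this order (a step that is already met when the one before it is completed fails the run):
1. the shaft's flat faces up to the clamp screw (value of joint shaft between -0.12 and 0.12 rad), for 0.2 s.
2. the screw is tightened with the hex key in its socket (all of step 1 and value of joint screw above 1 rad and horizontal distance between key_tip and socket below 0.006 m and z of key_tip in the frame of socket below -0.008 m), for 0.1 s.
3. all trays are stacked on the platform with one separator sheet between each two, and released (horizontal distance between each of tray1, tray2, tray3 and platform below 0.012 m and angle between each of tray1, tray2, tray3's own z axis and vertical below 0.06 rad and angle between the x axis of each of tray1, tray2, tray3 and the y axis of shaker, either way round below 0.12 rad and (z of tray1 in the frame of platform between -0.004 and 0.004 m or z of tray1 in the frame of platform between 0.036 and 0.044 m or z of tray1 in the frame of platform between 0.076 and 0.084 m) and linear speed of each of tray1, tray2, tray3 below 0.02 m/s and (z of tray2 in the frame of platform between -0.004 and 0.004 m or z of tray2 in the frame of platform between 0.036 and 0.044 m or z of tray2 in the frame of platform between 0.076 and 0.084 m) and (z of tray3 in the frame of platform between -0.004 and 0.004 m or z of tray3 in the frame of platform between 0.036 and 0.044 m or z of tray3 in the frame of platform between 0.076 and 0.084 m) and contact force between the fingers and tray1 below 0.5 N and contact force between the fingers and tray2 below 0.5 N and contact force between the fingers and tray3 below 0.5 N), for 0.3 s.
4. the sensor head is over the stack (horizontal distance between sensor_grip and platform below 0.02 m and velocity of joint sensor between -0.05 and 0.05 rad/s), for 0.2 s.
At the end, for the whole second after the job is handed in: Shaft within 0.12 rad of flat up; screw over 1.0 rad; key upright in its stand; each tray at rest, level and straight within 12 mm of the platform's middle, underside 0, 40 or 80 mm (+-4) above it (so one sheet between each two); sensor grip within 20 mm of the middle in plan, still (all of step 1 and all of step 3 and all of step 4 and value of joint screw above 1 rad and horizontal distance between key_tip and stand below 0.008 m and height (world z) of key_tip below 0.02 m and angle between hex_key's own z axis and vertical below 0.1 rad); the robot touches nothing.
It fails at once if the screw is turned while the flat does not face it (value of joint screw above 0.6 rad and (value of joint shaft above 0.25 rad or value of joint shaft below -0.25 rad)).
It fails at once if a bystander is knocked about (distance of any of reagent, beaker, tip_box from where it was at the start of the episode above 0.04 m).
Of tray1, tray2, tray3 only 2 to 3 are there at a start; the rules pass over those that are not, and their reading is None.
At some moment in a run one of sheet1, sheet2 may be knocked a few centimetres aside while the robot is not near it.
It also fails if it takes over 210 s, if anything falls off the work surface, if the arm or the gripper's body presses on something with over 40 N, if the wrist force passes 120 N, or if a joint passes its speed limit or range.

## Working session

There is one attempt and no reset: what is moved stays moved. The work goes in short steps, Python scripts to look and compute and a shell command to move; the robot and the scene stay as the last step left them, time stands still between calls to the robot, and variables do not carry over. Pictures are saved under pics/ and viewed, about 12 in all and at most 16, crops included, and the job is handed in when it is done.

```bash
ls; mkdir -p pics; cat > h.py <<'E'
from rig import *
import numpy as np, cv2
def K(im):
    h,w=im["frame"].shape[:2]; f=h/2/np.tan(np.radians(im["fov_y"])/2)
    return np.array([[f,0,im["cx"]],[0,f,im["cy"]],[0,0,1.]]), np.array([im["k1"],0,0,0,0.])
def ray(im,uv):
    k,d=K(im); p=cv2.undistortPointsIter(np.array(uv,float).reshape(-1,1,2),k,d,None,None,(3,50,1e-10)).reshape(-1,2)
    M=np.array(im["world_to_cam"]); R=M[:3,:3]; o=-R.T@M[:3,3]
    v=np.c_[p[:,0],-p[:,1],-np.ones(len(p))]@R
    return o,v
def onz(im,uv,z):
    o,v=ray(im,uv); return o+v*((z-o[2])/v[:,2])[:,None]
def tri(a,ua,b,ub):
    o1,v1=ray(a,ua); o2,v2=ray(b,ub); v1=v1[0];v2=v2[0]
    s=np.linalg.lstsq(np.c_[v1,-v2],o2-o1,rcond=None)[0]; p,q=o1+s[0]*v1,o2+s[1]*v2
    return (p+q)/2,np.linalg.norm(p-q)
def proj(im,P):
    k,d=K(im); M=np.array(im["world_to_cam"]); P=np.array(P,float).reshape(-1,3)
    c=P@M[:3,:3].T+M[:3,3]; c=c*[1,-1,-1]
    return cv2.projectPoints(c,np.zeros(3),np.zeros(3),k,d)[0].reshape(-1,2)
def save(im,n,box=None,s=1):
    f=im["frame"][:,:,::-1]
    if box: f=f[box[1]:box[3],box[0]:box[2]]
    cv2.imwrite(f"pics/{n}.png",cv2.resize(f,None,fx=s,fy=s,interpolation=cv2.INTER_CUBIC))
E
python3 - <<'E'
from h import *
import pickle
for n in("scene","top"):
    im=get_image(n); save(im,n+"0",None,1.25); pickle.dump(im,open(n+"0.pkl","wb"))
    M=np.array(im["world_to_cam"]); print(n,im["fov_y"],im["cx"],im["cy"],im["k1"],-M[:3,:3].T@M[:3,3],-M[2,:3])
print(observe())
E
```

```text
pics
scene 56.48364045921487 318.88337154536646 201.42422141945246 -0.08438766700900557 [ 1.03005995 -0.56420594  1.01199909] [-0.45161034  0.41833638 -0.78806267]
top 45.698881018595785 313.1775567684755 200.00485858328366 0.006277105817436542 [ 0.29183416 -0.11342091  1.53958872] [ 0.16696736  0.01142334 -0.98589625]
{'time_s': 0.1, 'q': array([ 5.38986002e+01,  2.18360893e+01,  7.43801958e+01,  8.39753521e-04,
        8.38578068e+01, -1.23346017e+01]), 'qvel': array([-0.12808897, -0.08904808, -0.05179889, -0.02588144, -0.04686378,
       -0.04892541]), 'joint_efforts': array([ 4.45744285e-03, -4.49217689e+01, -2.31657279e+01, -1.07301150e-04,
        3.62453859e-03, -4.33564992e-05]), 'position': array([0.22149569, 0.50315434, 0.24478453]), 'tool_rot': array([[ 4.03015982e-01,  9.15192614e-01, -7.73717146e-04],
       [ 9.15192073e-01, -4.03016620e-01, -1.03624488e-03],
       [-1.26018453e-03, -2.90476553e-04, -9.99999164e-01]]), 'ft_force': array([-0.0020612 , -0.05931459, -0.26703234]), 'wrist_torque': array([-0.03293931,  0.02012474, -0.01908645]), 'grip_width': 0.08498913188588203}
```

View pics/scene0.png

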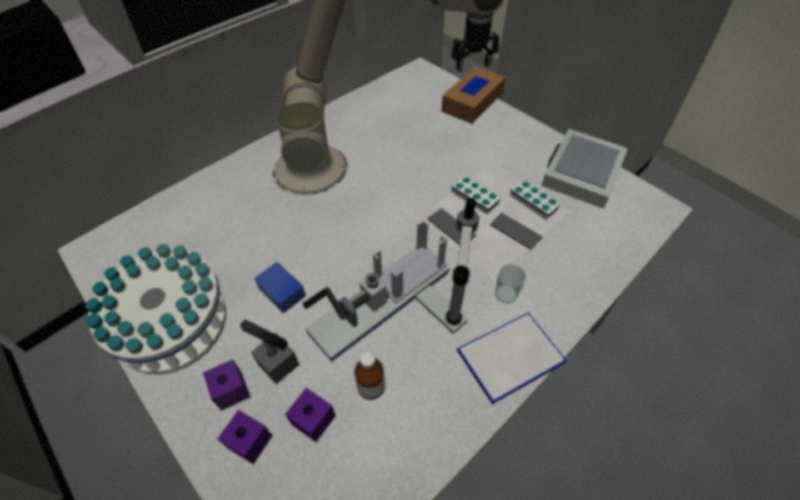

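View pics/top0.png

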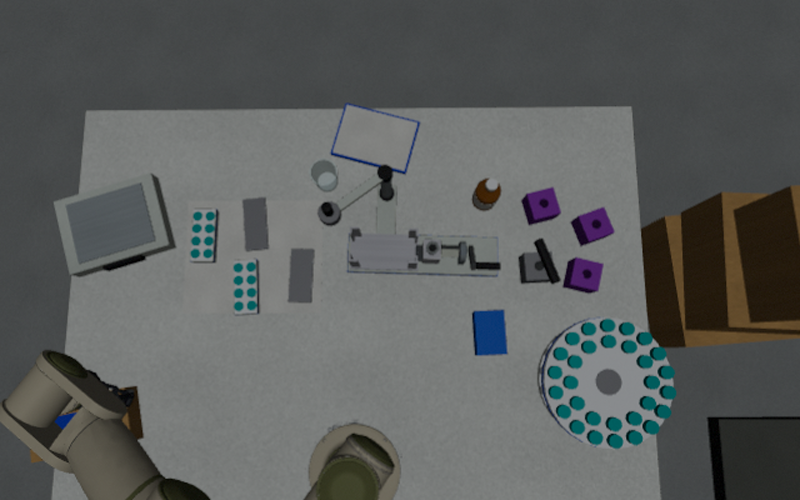

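```bash
python3 - <<'E'
from h import *
import pickle
t=pickle.load(open("top0.pkl","rb")); s=pickle.load(open("scene0.pkl","rb"))
save(t,"t0c",(265,130,465,245),4); save(s,"s0c",(180,150,400,310),3.6)
f=t["frame"]; hsv=cv2.cvtColor(f,cv2.COLOR_RGB2HSV)
# bench objects: mask grey level print for sheets; rects
g=cv2.cvtColor(f,cv2.COLOR_RGB2GRAY)
print("bench grey",g[240,240],"sheet",g[180,204],g[220,241],"tray white",g[175,156],hsv[240,240],hsv[180,204])
E
```

```text
bench grey 78 sheet 75 78 tray white 66 [113  13  81] [105  13  77]
```

View pics/t0c.png

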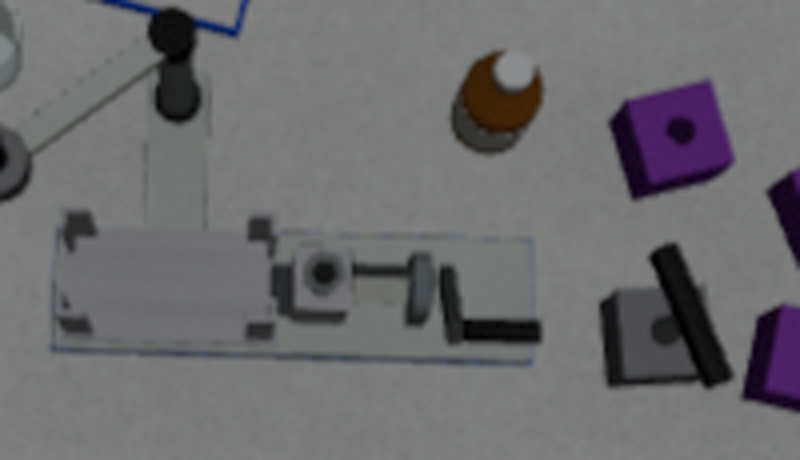

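View pics/s0c.png

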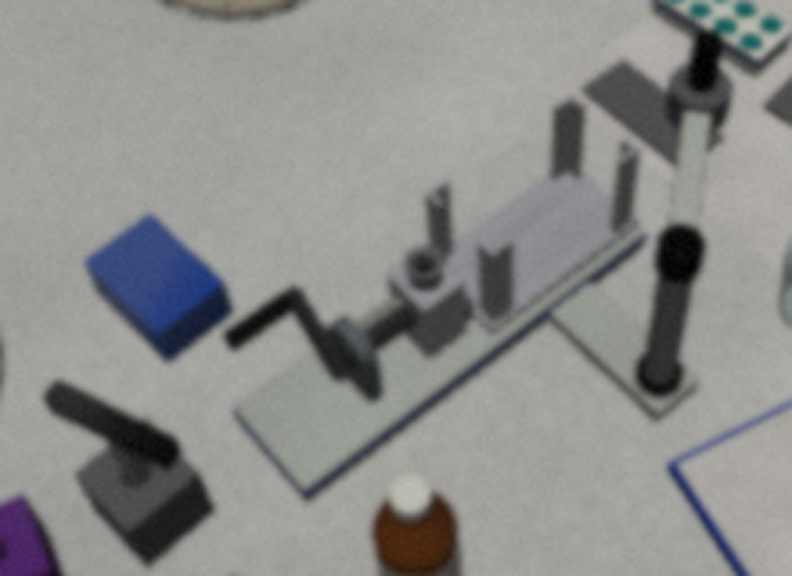

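```bash
cat > m.py <<'E'
from h import *
import pickle
t=pickle.load(open("top0.pkl","rb")); s=pickle.load(open("scene0.pkl","rb"))
T=lambda *p:[((x+.5)/4-.5+265,(y+.5)/4-.5+130) for x,y in p]
S=lambda *p:[((x+.5)/3.6-.5+180,(y+.5)/3.6-.5+150) for x,y in p]
np.set_printoptions(precision=4,suppress=True)
b=onz(t,T((57,225),(533,240),(531,362),(52,349)),.03); print("base",b, np.linalg.norm(b-np.roll(b,-1,0),axis=1))
b2=onz(s,S((640,235),(305,492),(236,411)),.03); print("base scene (far+y corner, far -y, near -y)",b2)
def tr(n,a,c): p,e=tri(t,T(a),s,S(c)); print(n,p,"gap",e)
tr("socket",(324,272),(425,258))
print(onz(t,T((324,272)),.133),onz(s,S((425,258)),.133))
tr("crank end",(539,331),(232,337)); tr("crank root",(462,330),(296,294))
tr("bar end near",(718,378),(58,396)); tr("bar end far",(666,252),(170,452))
print("bar z152 top",onz(t,T((717,380),(664,252)),.152).tolist(), onz(s,S((58,392),(170,445)),.15).tolist())
tr("sensor grip top?",(0,157),(706,45)); 
g=get_image("top")["frame"]
print("hole",onz(t,T((667,330)),.07),"standtop",onz(t,T((613,290),(700,285),(700,378),(617,382)),.07))
# trays: teal caps
h=cv2.cvtColor(t["frame"],cv2.COLOR_RGB2HSV); m=cv2.inRange(h,(80,100,40),(100,255,255)); m[:,330:]=0
n,l,st,c=cv2.connectedComponentsWithStats(m)
pts=[c[i] for i in range(1,n) if st[i,4]>15]; P=onz(t,pts,.032); 
for lo,hi in((-1,.38),(.38,2)): pass
print(len(pts)); 
Z=np.float32(P[:,:2]); _,lab,cen=cv2.kmeans(Z,2,None,(3,50,1e-6),5,cv2.KMEANS_PP_CENTERS)
for k in 0,1:
    q=P[lab[:,0]==k,:2]; d=q-q.mean(0); ax=np.linalg.svd(d)[2][0]; ax*=np.sign(ax[1])
    print("tray",len(q),q.mean(0),"yaw of long from y deg",np.degrees(np.arctan2(-ax[0],ax[1])),np.ptp(d@ax))
E
python3 m.py
python3 - <<'E'
from h import *
import pickle
t=pickle.load(open("top0.pkl","rb"))
np.set_printoptions(linewidth=250)
g=cv2.cvtColor(t["frame"],cv2.COLOR_RGB2GRAY)
print(g[178,185:225]);print(g[220,225:260]);print(g[150:206,204])
E
```

```text
base [[ 0.5945  0.0153  0.03  ]
 [ 0.5803 -0.3696  0.03  ]
 [ 0.4811 -0.3648  0.03  ]
 [ 0.4931  0.0183  0.03  ]] [0.3852 0.0993 0.3833 0.1015]
base scene (far+y corner, far -y, near -y) [[ 0.5942  0.01    0.03  ]
 [ 0.5845 -0.3669  0.03  ]
 [ 0.4882 -0.3636  0.03  ]]
socket [ 0.5374 -0.1934  0.1345] gap 0.002830931671472694
[[ 0.5369 -0.1947  0.133 ]] [[ 0.5373 -0.1916  0.133 ]]
crank end [ 0.492  -0.3516  0.1368] gap 0.004861705891294924
crank root [ 0.4939 -0.2929  0.1372] gap 0.008273099253610822
bar end near [ 0.4542 -0.4793  0.1513] gap 0.0034815962916841317
bar end far [ 0.5485 -0.4449  0.1517] gap 0.004621550469400524
bar z152 top [[0.4520065899325237, -0.47991787048295476, 0.1519999999999999], [0.5474611102477194, -0.4454217645214528, 0.1519999999999999]] [[0.45141081661321936, -0.47580670247014634, 0.15000000000000002], [0.5441566026520005, -0.4394113116977215, 0.15000000000000002]]
sensor grip top? [0.602  0.0413 0.2577] gap 0.014236663112201679
hole [[ 0.5008 -0.4647  0.07  ]] standtop [[ 0.5325 -0.424   0.07  ]
 [ 0.5362 -0.4919  0.07  ]
 [ 0.4631 -0.4885  0.07  ]
 [ 0.4602 -0.4242  0.07  ]]
16
tray 8 [0.5912 0.3956] yaw of long from y deg 89.40095588573965 0.0988242947768041
tray 8 [0.4557 0.2806] yaw of long from y deg -86.88442827695555 0.09939199230051157
[130 129 129 128 129 130 130 128 128 118  90  74  76  75  76  76  74  75  76  76  75  75  75  75  76  76  75  71  94 126 126 126 126 126 127 128 128 129 128 128]
[126 127 127 128 128 126 114  81  77  76  77  76  78  76  77  77  78  78  78  77  77  77  77  78  72  88 126 125 126 126 126 126 127 127 126]
[122 121 120 122 124 124 124 124 104  79  75  74  75  75  75  74  75  75  74  75  75  76  74  75  75  76  75  74  76  75  75  75  75  75  75  76  75  75  76  75  76  77  76  76  76  74  76  74  76  65 101 128 127 127 128 129]
```

Two trays, two sheets. The socket and shaker outline agree within 3 mm of the given sizes. I'll go above the crank.

```bash
python3 -m crank '[0,0,-0.066,0.0151,-0.0461,0,60, 0,0,-0.066,0.0151,-0.0461,0,60, 0,0,-0.066,0.0151,-0.0461,0,60, 0,0,-0.066,0.0151,-0.0461,0,60, 0,0,-0.066,0.0151,-0.0461,0,60, 0,0,-0.066,0.0151,-0.0461,0,60, 0,0,-0.066,0.0151,-0.0461,0,60, 0,0,-0.066,0.0151,-0.0461,0,60, 0,0,-0.066,0.0151,-0.0461,0,60, 0,0,-0.066,0.0151,-0.0461,0,60, 0,0,-0.066,0.0151,-0.0461,0,60, 0,0,-0.066,0.0151,-0.0461,0,60, 0,0,-0.066,0.0151,-0.0461,0,60, 0,0,-0.066,0.0151,-0.0461,0,60, 0,0,-0.066,0.0151,-0.0461,0,60, 0,0,-0.066,0.0151,-0.0461,0,60, 0,0,-0.066,0.0151,-0.0461,0,60, 0,0,-0.066,0.0151,-0.0461,0,60, 0,0,0,0,0,0,60, 0,0,0,0,0,0,60]' 40
```

```text
time_s: 2.15
position: [0.4932, -0.3269, 0.2444]
tool_rot: [[0.999, -0.033, -0.001], [-0.033, -0.999, 0.001], [-0.001, -0.001, -1.0]]
ft_force: [-0.5, 0.1, 0.3]
grip_width: 0.051
```

Descend 0.117 m to TCP z = 0.128 and close.

```bash
python3 -m crank '[0,0,0,0,0,-0.03,60, 0,0,0,0,0,-0.03,60, 0,0,0,0,0,-0.03,60, 0,0,0,0,0,-0.026,60, 0,0,0,0,0,0,60, 0,0,0,0,0,0,0, 0,0,0,0,0,0,0, 0,0,0,0,0,0,0, 0,0,0,0,0,0,0, 0,0,0,0,0,0,0, 0,0,0,0,0,0,0]' 40
python3 - <<'E'
from h import *
s=get_image("scene"); save(s,"s1",(190,120,400,290),3.6)
E
```

```text
time_s: 3.25
position: [0.4923, -0.3265, 0.1316]
tool_rot: [[0.999, -0.032, -0.002], [-0.032, -0.999, -0.001], [-0.002, 0.001, -1.0]]
ft_force: [-9.2, 1.6, 9.4]
grip_width: 0.0167
```

View pics/s1.png

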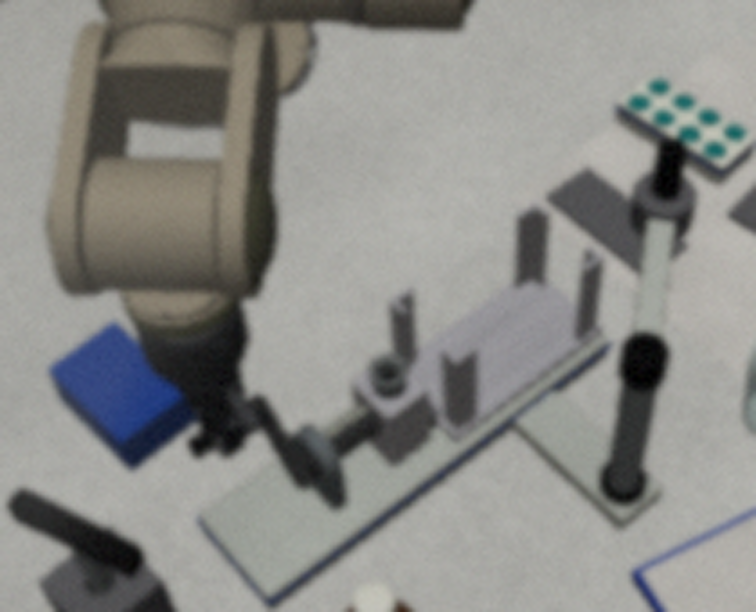

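The picture shows the fingers closed round the crank grip at about (225,425), with the lever still leaning toward the robot. Next I move it along the arc.

```bash
python3 -m crank '[0,0,0,0.0049,-0.0002,0.0038,0, 0,0,0,0.0053,-0.0002,0.0032,0, 0,0,0,0.0056,-0.0002,0.0027,0, 0,0,0,0.0058,-0.0002,0.0021,0, 0,0,0,0.0059,-0.0002,0.0015,0, 0,0,0,0.0062,-0.0002,0.001,0, 0,0,0,0.0062,-0.0002,0.0003,0, 0,0,0,0.001,0,0,0, 0,0,0,0,0,0,0, 0,0,0,0,0,0,0, 0,0,0,0,0,0,0]' 40
python3 - <<'E'
from h import *
s=get_image("scene"); save(s,"s2",(190,120,400,290),3.6)
E
```

```text
time_s: 4.4
position: [0.5336, -0.3282, 0.1467]
tool_rot: [[0.999, -0.032, -0.0], [-0.032, -0.999, -0.002], [-0.0, 0.002, -1.0]]
ft_force: [-7.4, 1.6, 9.5]
grip_width: 0.0165
```

```bash
python3 -m crank '[0,0,0,0,0,0,60, 0,0,0,0,0,0,60, 0,0,0,0,0,0,60, 0,0,0,0,0,0.03,60, 0,0,0,0,0,0.04,60, 0,0,0,0,0,0.04,60, 0,0,0,-0.04,0.02,0.02,60, 0,0,0,-0.045,0,0,60, 0,0,0,-0.045,0,0,60, 0,0,0,0,0,0,60, 0,0,0,0,0,0,60]' 40
python3 - <<'E'
from h import *
import pickle
a=get_image("scene"); b=get_image("top"); pickle.dump((b,a),open("2.pkl","wb"))
f=lambda im,box:cv2.resize(im["frame"][box[1]:box[3],box[0]:box[2],::-1],None,fx=4,fy=4,interpolation=cv2.INTER_CUBIC)
A=f(a,(190,180,340,290)); B=f(b,(330,170,480,230)); 
cv2.imwrite("pics/c2.png",cv2.resize(np.vstack([A,B]),None,fx=.85,fy=.85))
E
```

```text
time_s: 5.55
position: [0.4041, -0.308, 0.2745]
tool_rot: [[0.999, -0.033, 0.001], [-0.033, -0.999, -0.001], [0.001, 0.001, -1.0]]
ft_force: [-0.0, -0.2, -0.5]
grip_width: 0.0513
```

View pics/c2.png

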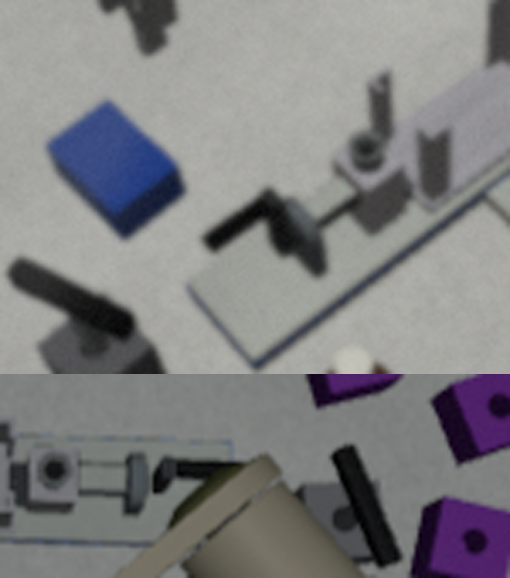

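```bash
python3 - <<'E'
from h import *
import pickle
t,s=pickle.load(open("2.pkl","rb"))
c,n=np.cos(-.034),np.sin(-.034); O=np.array([.5378,-.1625,0]); X=np.array([c,n,0]);Y=np.array([-n,c,0])
def pl(im,uv,y):
    o,v=ray(im,[uv]); v=v[0]; k=((O-o)@Y+y)/(v@Y); p=o+k*v; return np.array([(p-O)@X,p[2]-.085])
S=lambda x,y:((x+.5)/3.4-.5+190,(y+.5)/3.4-.5+180)
for n_,uv,y in(("end",S(209,240),-.195),("root",S(269,197),-.137)):
    r=pl(s,uv,y); print(n_,r,np.hypot(*r),np.arctan2(-r[0],r[1]))
T=lambda x,y:((x+.5)/3.4-.5+330,(y-374+.5)/3.4-.5+170)
for p in((195,470),(225,471)):
    q=onz(t,[T(*p)],.152)[0]; print("top",(q-O)@X,(q-O)@Y)
q=onz(t,[T(55,470)],.131)[0]; print("socket rel",(q-O)@X,(q-O)@Y)
# predicted pixel rows for angle 0/±.12 mid-bar in the scene
for th in(-.12,0,.12):
    P=[O+X*(-.062*np.sin(th))+Y*y+[0,0,.085+.062*np.cos(th)] for y in(-.195,-.137)]
    u=proj(s,P); print(th,((u-[190,180]+.5)*3.4-.5).round(1).tolist())
E
```

```text
end [0.01493615 0.08914241] 0.09038505656438131 -0.1660116746575777
root [0.01398233 0.08902276] 0.09011413107899478 -0.15579192675011996
top -0.0003452500013242949 -0.15359838846048982
top -0.0004607214549360479 -0.17965750199182895
socket rel -0.00025203057851713403 -0.03290929388123267
-0.12 [[208.8, 251.7], [268.0, 210.2]]
0 [[203.3, 245.2], [262.4, 204.0]]
0.12 [[198.0, 239.4], [257.0, 198.5]]
```

Top view: crank bar x offset is −0.4 mm from the shaft line, so the shaft is at about 0 rad. The scene view's residual is at right angles to any shaft error. On to the key.

```bash
python3 -m crank '[0,0,-0.118,0.0096,-0.0153,0,70, 0,0,-0.118,0.0096,-0.0153,0,70, 0,0,-0.118,0.0096,-0.0153,0,70, 0,0,-0.118,0.0096,-0.0153,0,70, 0,0,-0.118,0.0096,-0.0153,0,70, 0,0,-0.118,0.0096,-0.0153,0,70, 0,0,-0.118,0.0096,-0.0153,0,70, 0,0,-0.118,0.0096,-0.0153,0,70, 0,0,-0.118,0.0096,-0.0153,0,70, 0,0,-0.118,0.0096,-0.0153,0,70, 0,0,0,0,0,-0.04,70, 0,0,0,0,0,-0.04,70, 0,0,0,0,0,0,70]' 40
python3 - <<'E'
from h import *
import pickle
a=get_image("scene"); b=get_image("top"); pickle.dump((b,a),open("3.pkl","wb"))
f=lambda im,box:cv2.resize(im["frame"][box[1]:box[3],box[0]:box[2],::-1],None,fx=4,fy=4,interpolation=cv2.INTER_CUBIC)
A=f(a,(150,190,300,290)); B=f(b,(370,160,520,240)); 
cv2.imwrite("pics/c3.png",cv2.resize(np.vstack([A,B]),None,fx=.8,fy=.8))
E
```

```text
time_s: 6.95
position: [0.5001, -0.459, 0.1874]
tool_rot: [[0.352, -0.936, -0.007], [-0.936, -0.352, 0.009], [-0.011, 0.003, -1.0]]
ft_force: [0.5, 0.6, -0.2]
grip_width: 0.0596
```

View pics/c3.png

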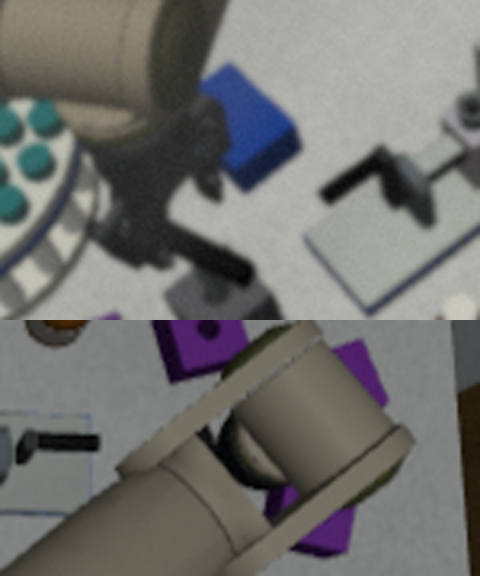

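The bar lies between the open fingers and is in line with them. Descend and grip firmly.

```bash
python3 -m crank '[0,0,0,0,0,-0.025,70, 0,0,0,0,0,-0.02,70, 0,0,0,0,0,0,70, 0,0,0,0,0,0,70, 0,0,0,0,0,0,0, 0,0,0,0,0,0,0, 0,0,0,0,0,0,0, 0,0,0,0,0,0,0, 0,0,0,0,0,0,0, 0,0,0,0,0,0,0]' 90
```

```text
time_s: 8.05
position: [0.5006, -0.4612, 0.1503]
tool_rot: [[0.351, -0.936, 0.001], [-0.936, -0.351, -0.002], [0.002, -0.001, -1.0]]
ft_force: [-0.2, 0.9, 6.0]
grip_width: 0.0184
```

```bash
python3 -m crank '[0,0,0,0,0,0.02,0, 0,0,0,0,0,0.03,0, 0,0,0,0,0,0.04,0, 0,0,0,0,0,0.04,0, 0,0,0,0,0,0.04,0, 0,0,0,0,0,0.04,0, 0,0,0.066,0.0045,0.033,0,0, 0,0,0.066,0.0045,0.033,0,0, 0,0,0.066,0.0045,0.033,0,0, 0,0,0.066,0.0045,0.033,0,0, 0,0,0.066,0.0045,0.033,0,0, 0,0,0.066,0.0045,0.033,0,0, 0,0,0.066,0.0045,0.033,0,0, 0,0,0.066,0.0045,0.033,0,0, 0,0,0,0,0,0,0, 0,0,0,0,0,0,0, 0,0,0,0,0,0,0, 0,0,0,0,0,0,0]' 90
python3 - <<'E'
from h import *
import pickle
a=get_image("scene"); b=get_image("top"); pickle.dump((b,a),open("4.pkl","wb"))
f=lambda im,box:cv2.resize(im["frame"][box[1]:box[3],box[0]:box[2],::-1],None,fx=5,fy=5,interpolation=cv2.INTER_CUBIC)
p=observe()["position"]; tip=p-[0,0,.14]
print(p,proj(a,tip),proj(b,tip))
u=proj(a,tip)[0].round().astype(int)
A=f(a,(u[0]-60,u[1]-60,u[0]+60,u[1]+50)); print(u)
cv2.imwrite("pics/c4.png",A)
E
```

```text
time_s: 9.85
position: [0.5362, -0.1978, 0.3586]
tool_rot: [[0.774, -0.633, -0.001], [-0.633, -0.774, 0.0], [-0.001, 0.0, -1.0]]
ft_force: [0.2, 0.1, -2.1]
grip_width: 0.0182
[ 0.53622242 -0.19765584  0.35867683] [[294.12303923 204.08110276]] [[348.36024339 192.63819442]]
[294 204]
```

View pics/c4.png

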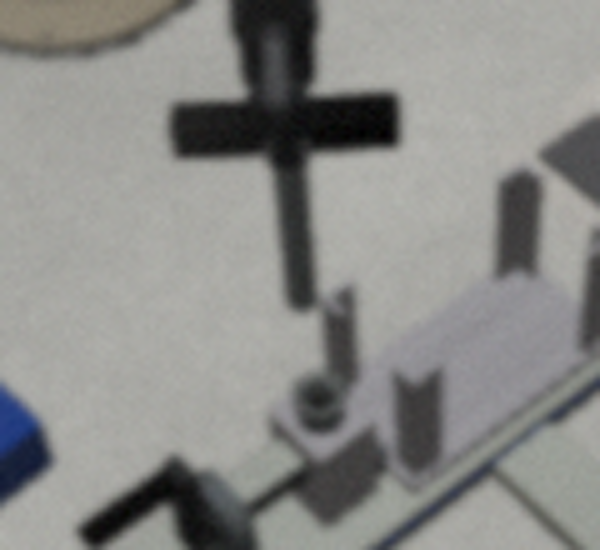

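```bash
python3 - <<'E'
from h import *
import pickle
b,a=pickle.load(open("4.pkl","rb"))
for y in(389,393,397): print(onz(a,[(234+320/5-.4,144+y/5-.4)],.133))
print("tip seen at z .2186",onz(a,[(234+301/5-.4,144+307/5-.4)],.2186))
print(proj(a,[[.537,-.195,.133],[.537,-.195,.129]])*5-np.array([234,144])*5+2)
# dark-hole centroid in the initial top view
t=pickle.load(open("top0.pkl","rb")); g=cv2.cvtColor(t["frame"],cv2.COLOR_RGB2GRAY); np.set_printoptions(linewidth=200)
print(g[190:207,335:357])
w=g[193:203,340:352]; w=np.clip(60-w.astype(float),0,None); Y,X=np.mgrid[193:203,340:352]; c=((X*w).sum()/w.sum(),(Y*w).sum()/w.sum()); print(c,onz(t,[c],.129),onz(t,[c],.12))
E
```

```text
[[ 0.53737604 -0.19199818  0.133     ]]
[[ 0.5394842 -0.1938449  0.133    ]]
[[ 0.54158566 -0.19568582  0.133     ]]
tip seen at z .2186 [[ 0.53793485 -0.20029108  0.2186    ]]
[[315.64279556 391.55349548]
 [316.00810467 395.5205537 ]]
[[116 116 117 117 114 105 105 104 103 105 109 117 117 117 118 118 121 120 121 119 120 119]
 [116 116 118 118 112 103 103 102 103 102 106 114 114 117 118 119 117 115 119 119 119 119]
 [115 116 114 110 113 114 114 114 112 105 101 106 109 113 116 115 113 108 112 117 118 118]
 [115 117 113 105 113 114 113 109  96  88  83  88  91  94 104 109 111 104 102 118 117 118]
 [115 117 108  95 113 113 111  95  79  76  71  75  75  78  86 102 111 104 101 117 117 118]
 [100 102  91  81 113 110  99  82  75  58  48  54  56  67  78  95 111 101  82  99  97 102]
 [ 64  66  59  76 113 107  85  75  61  30  23  25  26  48  71  86 106  95  42  57  55  62]
 [ 42  42  37  76 116 106  79  70  38  22  20  20  21  39  64  81  98  96  32  36  36  37]
 [ 42  42  37  73 113 103  74  67  33  18  22  21  20  30  57  79  94  95  40  47  48  45]
 [ 40  40  38  70 110 105  80  71  49  17  18  18  22  41  63  80  96  99  76  89  89  88]
 [ 41  40  38  70 109 102  78  72  63  39  28  29  40  64  78  91 104 100  94 110 110 110]
 [ 40  39  38  69 109 104  88  76  70  65  58  59  63  76  90 106 110 102  93 110 110 109]
 [ 41  41  37  69 108 111 109  90  60  62  66  71  76  86 104 112 111 101  93 109 110 109]
 [ 41  41  38  69 110 113 113 107  85  70  71  72  91 103 111 112 113 110 102 109 109 109]
 [ 40  41  36  72 111 113 113 113 108  99  99  95 106 112 112 112 113 115 110 109 109 109]
 [ 41  40  37  72 111 114 114 111 110 111 110 111 111 112 112 113 114 114 104 106 112 112]
 [ 41  40  40  66  98 101 102 104 106 109 110 110 113 113 115 115 116 116 108 109 114 115]]
(np.float64(345.56662933930573), np.float64(197.82530795072788)) [[ 0.53695471 -0.19472679  0.129     ]] [[ 0.53851865 -0.19524555  0.12      ]]
```

```bash
python3 -m crank '[0,0,0,0.0008,0.003,-0.03,0, 0,0,0,0,0,-0.03,0, 0,0,0,0,0,-0.02,0, 0,0,0,0,0,0,0, 0,0,0,0,0,0,0]' 90; python3 -m crank '[0,0,0,0,0,-0.004,0, 0,0,0,0,0,-0.004,0, 0,0,0,0,0,-0.004,0, 0,0,0,0,0,0,0, 0,0,0,0,0,0,0]'
```

```text
time_s: 10.45
position: [0.5373, -0.1943, 0.2797]
tool_rot: [[0.775, -0.632, 0.001], [-0.632, -0.775, -0.0], [0.001, -0.0, -1.0]]
ft_force: [-0.2, 0.2, -2.1]
grip_width: 0.0184
time_s: 10.95
position: [0.5372, -0.1939, 0.267]
tool_rot: [[0.775, -0.632, 0.0], [-0.632, -0.775, -0.0], [0.0, 0.0, -1.0]]
ft_force: [0.1, 0.8, -2.5]
grip_width: 0.0185
```

Tip is at about 0.127, inside the countersink with no contact force. Continue.

```bash
python3 -m crank '[0,0,0,0,0,-0.004,0, 0,0,0,0,0,-0.003,0, 0,0,0,0,0,-0.003,0, 0,0,0,0,0,0,0, 0,0,0,0,0,0,0]'
```

```text
time_s: 11.45
position: [0.5372, -0.1938, 0.2569]
tool_rot: [[0.775, -0.632, -0.0], [-0.632, -0.775, 0.0], [-0.0, -0.0, -1.0]]
ft_force: [0.9, 0.4, -1.9]
grip_width: 0.0185
```

```bash
python3 -m crank '[0,0,0,0,0,-0.002,0, 0,0,0,0,0,0,0, 0,0,-0.1,0,0,0,0, 0,0,-0.1,0,0,0,0, 0,0,-0.1,0,0,0,0, 0,0,0,0,0,0,0]'; python3 -m crank '[0,0,-0.1,0,0,0,0, 0,0,-0.1,0,0,0,0, 0,0,-0.1,0,0,0,0, 0,0,-0.1,0,0,0,0, 0,0,-0.1,0,0,0,0, 0,0,-0.1,0,0,0,0,0,0,0,0,0,0,0]'; python3 -c "
from rig import *
print(observe()['wrist_torque'])"
```

```text
time_s: 12.05
position: [0.5373, -0.1937, 0.255]
tool_rot: [[0.553, -0.833, 0.0], [-0.833, -0.553, 0.0], [0.0, -0.001, -1.0]]
ft_force: [1.8, 0.3, -3.0]
grip_width: 0.0185
time_s: 12.75
position: [0.5373, -0.1937, 0.255]
tool_rot: [[-0.012, -1.0, 0.0], [-1.0, 0.012, 0.0], [-0.0, -0.0, -1.0]]
ft_force: [1.7, 0.7, -2.4]
grip_width: 0.0184
[ 0.47390224 -0.35954922 -0.02652712]
```

```bash
python3 -m crank '[0,0,-0.1,0,0,0,0, 0,0,-0.1,0,0,0,0, 0,0,0,0,0,0,0]';python3 -c "
from rig import *
print(observe()['wrist_torque'])"; python3 -m crank '[0,0,-0.06,0,0,0,0, 0,0,-0.06,0,0,0,0, 0,0,0,0,0,0,0]';python3 -c "
from rig import *
print(observe()['wrist_torque'])";
```

```text
time_s: 13.05
position: [0.5373, -0.1937, 0.255]
tool_rot: [[-0.208, -0.978, 0.001], [-0.978, 0.208, 0.0], [-0.0, -0.0, -1.0]]
ft_force: [2.1, 1.6, -3.0]
grip_width: 0.0183
[ 0.53228307 -0.4887741  -0.02081909]
time_s: 13.35
position: [0.5373, -0.1938, 0.255]
tool_rot: [[-0.323, -0.946, 0.001], [-0.946, 0.323, 0.0], [-0.0, -0.0, -1.0]]
ft_force: [1.5, 2.5, -2.5]
grip_width: 0.0184
[ 0.58343551 -0.5087671   0.01155722]
```

```bash
for i in 1; do python3 -m crank '[0,0,-0.05,0,0,0,0, 0,0,-0.05,0,0,0,0, 0,0,0,0,0,0,0]';python3 -c "
from rig import *
print(observe()['wrist_torque'])"; python3 -m crank '[0,0,-0.05,0,0,0,0, 0,0,-0.05,0,0,0,0, 0,0,0,0,0,0,0]';python3 -c "
from rig import *
print(observe()['wrist_torque'])"; done
```

```text
time_s: 13.65
position: [0.5373, -0.1938, 0.255]
tool_rot: [[-0.416, -0.909, 0.0], [-0.909, 0.416, 0.0], [-0.0, -0.0, -1.0]]
ft_force: [1.0, 1.4, -1.9]
grip_width: 0.0188
[ 0.49471084 -0.52861213  0.0413481 ]
time_s: 13.95
position: [0.5373, -0.1938, 0.255]
tool_rot: [[-0.505, -0.863, 0.0], [-0.863, 0.505, 0.0], [-0.0, -0.0, -1.0]]
ft_force: [1.5, 2.1, -2.0]
grip_width: 0.0184
[ 0.54510379 -0.60184035  0.14722647]
```

```bash
python3 - <<'E'
from h import *
import pickle
a=get_image("scene"); b=get_image("top")
f=lambda im,box:cv2.resize(im["frame"][box[1]:box[3],box[0]:box[2],::-1],None,fx=5,fy=5,interpolation=cv2.INTER_CUBIC)
cv2.imwrite("pics/c5.png",np.hstack([f(a,(235,155,355,255)),f(b,(330,160,370,260))]))
for P in ([.537,-.195,.255],): print((proj(a,P)-[235,155])*5)
for yw in (-18.8,-22.2,-30.3):
    d=np.array([np.cos(np.radians(yw)),np.sin(np.radians(yw)),0])*.055
    print(yw,((proj(a,[[.5373,-.194,.255]-d,[.5373,-.194,.255]+d])-[235,155])*5+2).round().tolist())
E
```

```text
[[296.41232886 201.14887093]]
-18.8 [[262.0, 131.0], [341.0, 279.0]]
-22.2 [[268.0, 129.0], [335.0, 281.0]]
-30.3 [[282.0, 126.0], [320.0, 285.0]]
```

View pics/c5.png

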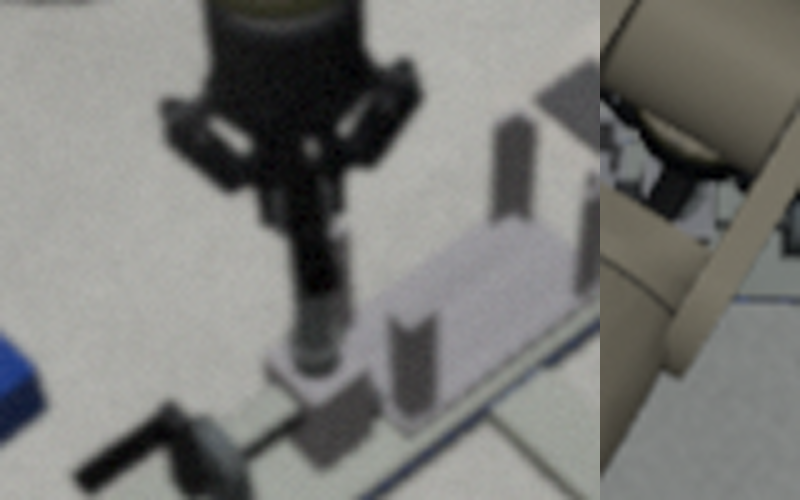

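```bash
python3 -m crank '[0,0,-0.05,0,0,0,0, 0,0,-0.05,0,0,0,0, 0,0,0,0,0,0,0]';python3 -c "
from rig import *
print(observe()['wrist_torque'])"; python3 -m crank '[0,0,-0.05,0,0,0,0, 0,0,-0.05,0,0,0,0, 0,0,0,0,0,0,0]';python3 -c "
from rig import *
print(observe()['wrist_torque'])"
```

```text
time_s: 14.35
position: [0.5372, -0.1938, 0.255]
tool_rot: [[-0.59, -0.808, 0.0], [-0.808, 0.59, 0.0], [-0.0, -0.0, -1.0]]
ft_force: [2.1, 1.6, -1.7]
grip_width: 0.0186
[ 0.55678544 -0.63737518  0.24856611]
time_s: 14.65
position: [0.5372, -0.1938, 0.255]
tool_rot: [[-0.667, -0.745, 0.0], [-0.745, 0.667, -0.0], [-0.0, -0.0, -1.0]]
ft_force: [2.6, 2.2, -1.9]
grip_width: 0.0186
[ 0.56030084 -0.69684284  0.22569645]
```

Torque levels off at about 0.24 N m, well above the screw's 0.08 N m friction, so the screw is at its stop and the bar is slipping in the pads. I'll relax the torque, lift, and go back over the stand.

```bash
python3 -m crank '[0,0,0.05,0,0,0,0, 0,0,0.05,0,0,0,0, 0,0,0,0,0,0.02,0, 0,0,0,0,0,0.03,0, 0,0,0,0,0,0.03,0, 0,0,0,0,0,0.03,0, 0,0,0.124,-0.0046,-0.0334,0,0, 0,0,0.124,-0.0046,-0.0334,0,0, 0,0,0.124,-0.0046,-0.0334,0,0, 0,0,0.124,-0.0046,-0.0334,0,0, 0,0,0.124,-0.0046,-0.0334,0,0, 0,0,0.124,-0.0046,-0.0334,0,0, 0,0,0.124,-0.0046,-0.0334,0,0, 0,0,0.124,-0.0046,-0.0334,0,0, 0,0,0,0,0,0,0, 0,0,0,0,0,0,0, 0,0,0,0,0,0,0]' 90
python3 - <<'E'
from h import *
import pickle
a=get_image("scene"); b=get_image("top"); pickle.dump((b,a),open("6.pkl","wb"))
f=lambda im,box:cv2.resize(im["frame"][box[1]:box[3],box[0]:box[2],::-1],None,fx=5,fy=5,interpolation=cv2.INTER_CUBIC)
p=observe()["position"]; print(p)
cv2.imwrite("pics/c6.png",f(a,(150,160,280,280)))
q=[p-[0,0,.14],[.5006,-.4612,.07]]
print((proj(a,q)-[150,160])*5+2)
E
```

```text
time_s: 16.35
position: [0.5003, -0.4605, 0.3651]
tool_rot: [[0.352, -0.936, -0.0], [-0.936, -0.352, -0.0], [-0.0, 0.001, -1.0]]
ft_force: [-0.5, 0.5, -2.5]
grip_width: 0.0185
[ 0.50054371 -0.46011931  0.3655278 ]
[[269.62763326 463.99510629]
 [338.77524221 606.79909665]]
```

View pics/c6.png

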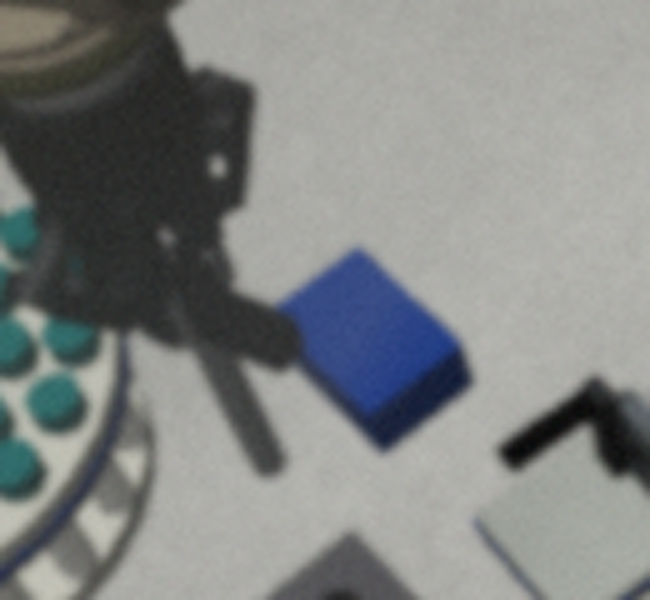

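Key tip seen at (269,468), predicted at (270,464), so it sits true in the hand. Lower it into the stand.

```bash
python3 -m crank '[0,0,0,0,-0.0007,-0.035,0, 0,0,0,0,0,-0.035,0, 0,0,0,0,0,-0.035,0, 0,0,0,0,0,-0.03,0, 0,0,0,0,0,0,0, 0,0,0,0,0,-0.006,0, 0,0,0,0,0,-0.006,0, 0,0,0,0,0,-0.006,0, 0,0,0,0,0,-0.006,0, 0,0,0,0,0,0,0]' 90; python3 -c "
from rig import *
print(observe()['ft_force'])"
```

```text
time_s: 17.45
position: [0.5002, -0.4616, 0.2052]
tool_rot: [[0.351, -0.936, -0.001], [-0.936, -0.351, 0.001], [-0.001, 0.0, -1.0]]
ft_force: [-0.2, -0.2, -2.5]
grip_width: 0.0182
[-0.1667815  -0.22273435 -2.47169724]
```

```bash
python3 -m crank '[0,0,0,0,0,-0.01,0, 0,0,0,0,0,-0.01,0, 0,0,0,0,0,-0.01,0, 0,0,0,0,0,-0.012,0, 0,0,0,0,0,-0.011,0, 0,0,0,0,0,0,0, 0,0,0,0,0,0,0]' 90
```

```text
time_s: 18.15
position: [0.5003, -0.4617, 0.1526]
tool_rot: [[0.351, -0.936, -0.0], [-0.936, -0.351, 0.0], [-0.0, 0.0, -1.0]]
ft_force: [0.5, -0.3, -2.9]
grip_width: 0.018
```

```bash
python3 -m crank '[0,0,0,0,0,0,60, 0,0,0,0,0,0,60, 0,0,0,0,0,0,60, 0,0,0,0,0,0.02,60, 0,0,0,0,0,0.03,60, 0,0,0,0,0,0.05,60, 0,0,0,0,0,0.05,60, 0,0,0,-0.03,0.03,0,60, 0,0,0,-0.03,0.04,0,60, 0,0,0,-0.03,0.04,0,60, 0,0,0,-0.03,0.04,0,60, 0,0,0,-0.03,0.04,0,60, 0,0,0,0,0.04,0,60, 0,0,0,0,0.04,0,60, 0,0,0,0,0.04,0,60, 0,0,0,0,0.04,0,60, 0,0,0,0,0.04,0,60, 0,0,0,0,0,0,60]' 40
python3 - <<'E'
from h import *
import pickle
a=get_image("scene"); b=get_image("top"); pickle.dump((b,a),open("7.pkl","wb"))
f=lambda im,box:cv2.resize(im["frame"][box[1]:box[3],box[0]:box[2],::-1],None,fx=4,fy=4,interpolation=cv2.INTER_CUBIC)
cv2.imwrite("pics/c7.png",cv2.resize(np.hstack([f(a,(155,160,315,310)),f(b,(130,130,280,280))]),None,fx=.64,fy=.64))
b2=b; cv2.imwrite("pics/c7t.png",b["frame"][100:300,130:500,::-1].repeat(2,0).repeat(2,1))
E
```

```text
time_s: 19.95
position: [0.3497, -0.0683, 0.3036]
tool_rot: [[0.356, -0.935, 0.002], [-0.935, -0.356, -0.0], [0.001, -0.002, -1.0]]
ft_force: [-0.1, -0.9, -0.5]
grip_width: 0.0516
```

View pics/c7t.png

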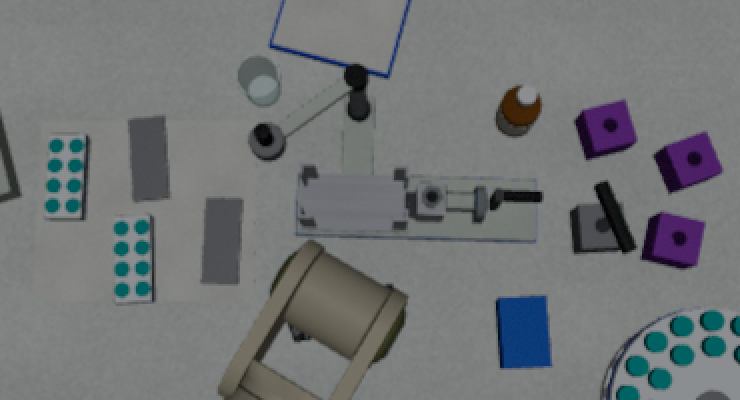

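Key is back in its stand (top-crop 600,222), shaft bar centred, sheets and trays unmoved. Now a locator for trays and sheets.

```bash
cat > loc.py <<'E'
from h import *
def loc(t=None,zt=.032,zs=.008):
    t=t or get_image("top"); f=t["frame"]; h=cv2.cvtColor(f,cv2.COLOR_RGB2HSV); g=cv2.cvtColor(f,cv2.COLOR_RGB2GRAY)
    m=cv2.inRange(h,(80,100,40),(100,255,255)); m[:,420:]=0; m=cv2.dilate(m,np.ones((7,7)))
    for c in cv2.findContours(m,0,2)[0]:
        if cv2.contourArea(c)<150: continue
        mm=np.zeros_like(m); cv2.drawContours(mm,[c],-1,255,-1); mm&=cv2.inRange(h,(80,100,40),(100,255,255))
        n,l,st,ce=cv2.connectedComponentsWithStats(mm); p=onz(t,[ce[i] for i in range(1,n) if st[i,4]>10],zt)[:,:2]
        (x,y),_,_=cv2.minAreaRect(np.float32(p)); d=p-p.mean(0); ax=np.linalg.svd(d)[2][0]; ax*=np.sign(ax[0]+1e-9)
        print("tray caps",len(p),p.mean(0).round(4),"long yaw deg",np.degrees(np.arctan2(ax[1],ax[0])).round(1),np.ptp(d@ax).round(3))
    m=((g<102)&(g>55)&(h[:,:,1]<40)).astype(np.uint8); m[:,265:]=0; m[:,:140]=0; m[:130]=0;m[285:]=0
    for c in cv2.findContours(cv2.morphologyEx(m,2,np.ones((5,5))),0,1)[0]:
        if cv2.contourArea(c)<250: continue
        w=onz(t,c.reshape(-1,2).astype(float),zs)[:,:2].astype(np.float32); (x,y),sz,an=cv2.minAreaRect(w)
        if sz[0]<sz[1]: an-=90
        an=(an+90)%180-90
        print("dark",round(x,4),round(y,4),np.round(sz,3),"long yaw",round(an,1))
if __name__=="__main__": loc()
E
python3 -c "
from loc import *; import pickle
loc(pickle.load(open('7.pkl','rb'))[0])"
```

```text
tray caps 8 [0.4557 0.2806] long yaw deg 3.1 0.099
tray caps 8 [0.5912 0.3956] long yaw deg -0.6 0.099
dark 0.4868 0.1406 [0.062 0.138] long yaw -0.3
dark 0.624 0.2645 [0.14  0.062] long yaw 5.3
```

```bash
python3 -m crank '[0,0,-0.0386,0.0133,0.0436,0,100, 0,0,-0.0386,0.0133,0.0436,0,100, 0,0,-0.0386,0.0133,0.0436,0,100, 0,0,-0.0386,0.0133,0.0436,0,100, 0,0,-0.0386,0.0133,0.0436,0,100, 0,0,-0.0386,0.0133,0.0436,0,100, 0,0,-0.0386,0.0133,0.0436,0,100, 0,0,-0.0386,0.0133,0.0436,0,100, 0,0,0,0,0,-0.045,100, 0,0,0,0,0,-0.045,100, 0,0,0,0,0,-0.045,100, 0,0,0,0,0,-0.045,100, 0,0,0,0,0,-0.03,100, 0,0,0,0,0,0,100, 0,0,0,0,0,0,100, 0,0,0,0,0,0,100]' 40
```

```text
time_s: 21.65
position: [0.4582, 0.277, 0.0947]
tool_rot: [[0.049, -0.999, 0.003], [-0.999, -0.049, 0.001], [-0.001, -0.003, -1.0]]
ft_force: [0.9, -0.4, 0.5]
grip_width: 0.0855
```

```bash
python3 -m crank '[0,0,0,-0.0025,0.0036,-0.01,100, 0,0,0,0,0,-0.03,100, 0,0,0,0,0,-0.02,100, 0,0,0,0,0,-0.012,100, 0,0,0,0,0,0,100, 0,0,0,0,0,0,100]' 40;  python3 -m crank '[0,0,0,0,0,0,30, 0,0,0,0,0,0,30, 0,0,0,0,0,0,30, 0,0,0,0,0,0,30, 0,0,0,0,0,0,30, 0,0,0,0,0,0,30]' 50
```

```text
time_s: 22.25
position: [0.4547, 0.2809, 0.0216]
tool_rot: [[0.05, -0.999, 0.001], [-0.999, -0.05, 0.0], [-0.0, -0.001, -1.0]]
ft_force: [0.1, 0.3, 0.6]
grip_width: 0.0856
time_s: 22.85
position: [0.4548, 0.2809, 0.0221]
tool_rot: [[0.05, -0.999, 0.002], [-0.999, -0.05, 0.001], [-0.001, -0.002, -1.0]]
ft_force: [-0.4, -0.1, 5.3]
grip_width: 0.059
```

```bash
python3 -m crank '[0,0,0,0,0,0.02,30, 0,0,0,0,0,0.04,30, 0,0,0,0,0,0.05,30, 0,0,0,0,0,0.05,30, 0,0,0,0,0,0.05,30, 0,0,0,0,0,0.05,30, 0,0,0,0,0,0.05,30, 0,0,0,0,0,0,30]' 50; python3 -m crank '[0,0,0.124,0.0072,-0.0298,0,30, 0,0,0.124,0.0072,-0.0298,0,30, 0,0,0.124,0.0072,-0.0298,0,30, 0,0,0.124,0.0072,-0.0298,0,30, 0,0,0.124,0.0072,-0.0298,0,30, 0,0,0.124,0.0072,-0.0298,0,30, 0,0,0.124,0.0072,-0.0298,0,30, 0,0,0.124,0.0072,-0.0298,0,30, 0,0,0.124,0.0072,-0.0298,0,30, 0,0,0.124,0.0072,-0.0298,0,30, 0,0,0.124,0.0072,-0.0298,0,30, 0,0,0.124,0.0072,-0.0298,0,30, 0,0,0,0,0,0,30, 0,0,0,0,0,0,30]' 50
python3 -c "
from rig import *
s=observe(); print(s['position'],s['q'])"
```

```text
time_s: 23.65
position: [0.4552, 0.2811, 0.3381]
tool_rot: [[0.05, -0.999, 0.013], [-0.999, -0.05, 0.004], [-0.004, -0.013, -1.0]]
ft_force: [0.3, 0.1, -1.7]
grip_width: 0.0594
time_s: 25.05
position: [0.5403, -0.0771, 0.3301]
tool_rot: [[0.999, -0.035, -0.001], [-0.035, -0.999, 0.001], [-0.002, -0.001, -1.0]]
ft_force: [-0.1, 1.4, -2.6]
grip_width: 0.0591
[ 0.54029524 -0.07707317  0.33014943] [-2.05584679e+01  1.88497375e+01  6.49875865e+01  1.58607319e-02
  9.62588621e+01 -1.85369509e+01]
```

```bash
python3 - <<'E'
from h import *
import pickle
t=pickle.load(open("7.pkl","rb"))[0]; g=cv2.cvtColor(t["frame"],cv2.COLOR_RGB2GRAY)
save(t,"plat",(270,175,345,230),10)
O=np.array([.5378,-.1625]);c,n=np.cos(-.034),np.sin(-.034)
W=lambda x,y,z:[O[0]+c*x-n*y,O[1]+n*x+c*y,z]
Q=[W(x,.085+y,z) for z in(.15,.05) for x in(-.037,.037) for y in(-.077,.077)]
print(((proj(t,Q)-[270,175])*10+4.5).round().tolist())
E
```

```text
[[625.0, 341.0], [106.0, 325.0], [632.0, 96.0], [117.0, 81.0], [617.0, 388.0], [131.0, 373.0], [623.0, 158.0], [141.0, 144.0]]
```

View pics/plat.png

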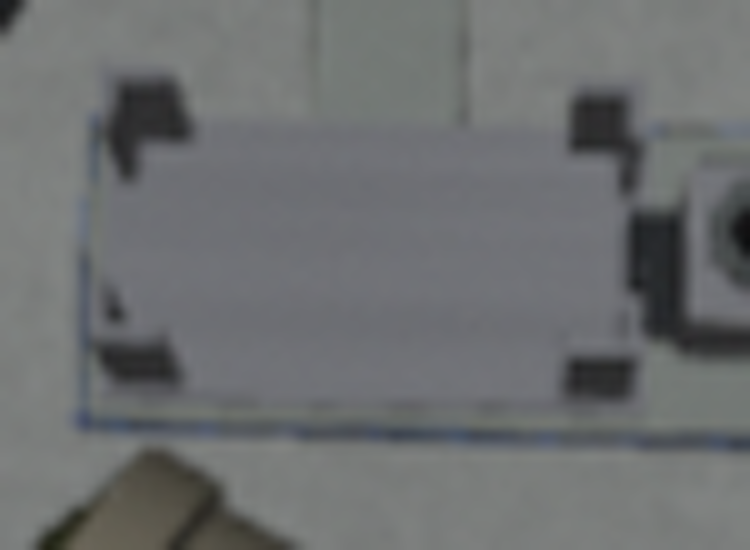

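Guide inner corners (115,80) and (630,95) match the model's (117,81) and (632,96) within 1 mm. Lower the first tray.

```bash
python3 -m crank '[0,0,0,0.0006,0,-0.045,30, 0,0,0,0,0,-0.045,30, 0,0,0,0,0,-0.045,30, 0,0,0,0,0,-0.025,30, 0,0,0,0,0,0,30, 0,0,0,0,0,0,30, 0,0,0,0,0,-0.02,30, 0,0,0,0,0,-0.02,30, 0,0,0,0,0,-0.02,30, 0,0,0,0,0,-0.02,30, 0,0,0,0,0,0,30, 0,0,0,0,0,0,30]' 50;python3 -m crank '[0,0,0,0,0,-0.008,30, 0,0,0,0,0,-0.006,30, 0,0,0,0,0,0,30, 0,0,0,0,0,0,30]' 50
```

```text
time_s: 26.25
position: [0.5422, -0.077, 0.0928]
tool_rot: [[0.999, -0.033, 0.003], [-0.033, -0.999, -0.001], [0.003, 0.001, -1.0]]
ft_force: [0.8, 0.1, -1.8]
grip_width: 0.0589
time_s: 26.65
position: [0.5413, -0.077, 0.077]
tool_rot: [[0.999, -0.033, 0.0], [-0.033, -0.999, -0.0], [0.0, 0.0, -1.0]]
ft_force: [-0.8, 0.4, -1.9]
grip_width: 0.0589
```

Now 4 mm above resting. Settle, release (open fully), rise 0.26 and step back.

```bash
python3 -m crank '[0,0,0,0,0,-0.004,30, 0,0,0,0,0,0,30, 0,0,0,0,0,0,30]' 50;python3 -m crank '[0,0,0,0,0,0,90, 0,0,0,0,0,0,90, 0,0,0,0,0,0,90, 0,0,0,0,0,0,90, 0,0,0,0,0,0.02,90, 0,0,0,0,0,0.04,90, 0,0,0,0,0,0.05,90, 0,0,0,0,0,0.05,90, 0,0,0,0,0,0.05,90, 0,0,0,0,0,0.04,90, 0,0,-0.13,-0.03,0.03,0,90, 0,0,-0.13,-0.03,0.03,0,90, 0,0,-0.13,-0.03,0.035,0,90, 0,0,-0.13,-0.02,0.04,0,90, 0,0,-0.13,0,0.04,0,90, 0,0,-0.13,0,0.04,0,90, 0,0,-0.13,0,0.02,0,90, 0,0,0,0,0,0,90, 0,0,0,0,0,0,90]' 50; python3 loc.py; python3 -c "
from h import *
from loc import loc
t=get_image('top'); loc(t,.082)
cv2.imwrite('pics/p1.png',t['frame'][100:300,130:500,::-1].repeat(2,0).repeat(2,1))"
```

```text
time_s: 26.95
position: [0.5412, -0.077, 0.0729]
tool_rot: [[0.999, -0.033, -0.0], [-0.033, -0.999, 0.0], [-0.0, -0.0, -1.0]]
ft_force: [-0.4, -1.1, -1.7]
grip_width: 0.0594
time_s: 28.85
position: [0.4312, 0.1566, 0.3229]
tool_rot: [[0.594, -0.805, -0.0], [-0.805, -0.594, -0.0], [0.0, 0.0, -1.0]]
ft_force: [0.1, -0.9, -0.8]
grip_width: 0.0768
tray caps 8 [ 0.5493 -0.0753] long yaw deg 88.2 0.103
tray caps 6 [0.6081 0.3954] long yaw deg -1.2 0.066
dark 0.4868 0.1406 [0.062 0.138] long yaw -0.3
dark 0.6374 0.2659 [0.113 0.062] long yaw 5.3
tray caps 8 [ 0.5408 -0.0765] long yaw deg 88.2 0.1
tray caps 6 [0.5978 0.3785] long yaw deg -1.7 0.064
dark 0.4868 0.1406 [0.062 0.138] long yaw -0.3
dark 0.6374 0.2659 [0.113 0.062] long yaw 5.3
```

```bash
python3 -m crank '[0,0,-0.107,0.0093,-0.0027,0,100, 0,0,-0.107,0.0093,-0.0027,0,100, 0,0,-0.107,0.0093,-0.0027,0,100, 0,0,-0.107,0.0093,-0.0027,0,100, 0,0,-0.107,0.0093,-0.0027,-0.02,100, 0,0,-0.107,0.0093,-0.0027,-0.04,100, 0,0,0,0,0,-0.045,100, 0,0,0,0,0,-0.045,100, 0,0,0,0,0,-0.045,100, 0,0,0,0,0,-0.045,100, 0,0,0,0,0,-0.023,100, 0,0,0,0,0,0,100, 0,0,0,0,0,0,100, 0,0,0,0,0,0,100]' 50
```

```text
time_s: 30.35
position: [0.4881, 0.1402, 0.0616]
tool_rot: [[-0.01, -1.0, 0.003], [-1.0, 0.01, 0.0], [-0.0, -0.003, -1.0]]
ft_force: [-0.4, -0.2, 0.0]
grip_width: 0.0852
```

```bash
python3 -m crank '[0,0,0,-0.001,0,-0.02,84, 0,0,0,0,0,-0.015,84, 0,0,0,0,0,-0.009,84, 0,0,0,0,0,0,84, 0,0,0,0,0,0,84]' 50; python3 -m crank '[0,0,0,0,0,-0.002,84, 0,0,0,0,0,0,84, 0,0,0,0,0,0,84]' 50
```

```text
time_s: 30.85
position: [0.4866, 0.1406, 0.0168]
tool_rot: [[-0.01, -1.0, 0.002], [-1.0, 0.01, 0.0], [-0.0, -0.002, -1.0]]
ft_force: [0.3, -0.9, -0.1]
grip_width: 0.0718
time_s: 31.15
position: [0.4862, 0.1406, 0.0142]
tool_rot: [[-0.01, -1.0, 0.001], [-1.0, 0.01, 0.0], [-0.0, -0.001, -1.0]]
ft_force: [0.3, 0.8, -0.1]
grip_width: 0.0715
```

```bash
python3 -m crank '[0,0,0,0,0,-0.001,30, 0,0,0,0,0,0,30, 0,0,0,0,0,0,30, 0,0,0,0,0,0,30, 0,0,0,0,0,0,30]' 40
```

```text
time_s: 31.65
position: [0.4863, 0.1406, 0.0136]
tool_rot: [[-0.01, -1.0, 0.001], [-1.0, 0.01, 0.0], [-0.0, -0.001, -1.0]]
ft_force: [-1.2, 0.1, 8.4]
grip_width: 0.0586
```

```bash
python3 -m crank '[0,0,0,0,0,0.02,30, 0,0,0,0,0,0.04,30, 0,0,0,0,0,0.05,30, 0,0,0,0,0,0.05,30, 0,0,0,0,0,0.05,30, 0,0,0,0,0,0.05,30, 0,0,0,0,0,0.05,30, 0,0,0,0,0,0.01,30, 0,0,0,0,0,0,30]' 50; python3 -m crank '[0,0,0.129,0.0045,-0.0181,0,30, 0,0,0.129,0.0045,-0.0181,0,30, 0,0,0.129,0.0045,-0.0181,0,30, 0,0,0.129,0.0045,-0.0181,0,30, 0,0,0.129,0.0045,-0.0181,0,30, 0,0,0.129,0.0045,-0.0181,0,30, 0,0,0.129,0.0045,-0.0181,0,30, 0,0,0.129,0.0045,-0.0181,0,30, 0,0,0.129,0.0045,-0.0181,0,30, 0,0,0.129,0.0045,-0.0181,0,30, 0,0,0.129,0.0045,-0.0181,0,30, 0,0,0.129,0.0045,-0.0181,0,30, 0,0,0,0,0,0,30, 0,0,0,0,0,0,30, 0,0,0,0,0,0,30]' 50
```

```text
time_s: 32.55
position: [0.4863, 0.1406, 0.334]
tool_rot: [[-0.01, -1.0, 0.003], [-1.0, 0.01, 0.0], [-0.0, -0.003, -1.0]]
ft_force: [0.1, -0.8, -1.4]
grip_width: 0.0579
time_s: 34.05
position: [0.5398, -0.0759, 0.332]
tool_rot: [[0.999, -0.034, -0.002], [-0.034, -0.999, 0.001], [-0.002, -0.001, -1.0]]
ft_force: [0.1, 0.7, -0.9]
grip_width: 0.0577
```

```bash
python3 -m crank '[0,0,0,0.001,-0.0008,-0.045,30, 0,0,0,0,0,-0.045,30, 0,0,0,0,0,-0.045,30, 0,0,0,0,0,-0.025,30, 0,0,0,0,0,0,30, 0,0,0,0,0,-0.02,30, 0,0,0,0,0,-0.02,30, 0,0,0,0,0,-0.02,30, 0,0,0,0,0,-0.006,30, 0,0,0,0,0,0,30, 0,0,0,0,0,0,30]' 50;python3 -m crank '[0,0,0,0,0,-0.004,30, 0,0,0,0,0,-0.004,30, 0,0,0,0,0,0,30, 0,0,0,0,0,0,30]' 50
```

```text
time_s: 35.15
position: [0.5418, -0.0775, 0.1084]
tool_rot: [[0.999, -0.033, 0.002], [-0.033, -0.999, -0.001], [0.002, 0.001, -1.0]]
ft_force: [-0.2, -0.7, -0.4]
grip_width: 0.0579
time_s: 35.55
position: [0.5411, -0.0774, 0.0989]
tool_rot: [[0.999, -0.033, -0.0], [-0.033, -0.999, 0.0], [-0.0, -0.0, -1.0]]
ft_force: [-1.0, 0.2, -1.2]
grip_width: 0.0578
```

```bash
python3 -m crank '[0,0,0,0,0,-0.0025,30, 0,0,0,0,0,0,30, 0,0,0,0,0,0,30, 0,0,0,0,0,0,90, 0,0,0,0,0,0,90, 0,0,0,0,0,0,90, 0,0,0,0,0,0,90, 0,0,0,0,0,0.02,90, 0,0,0,0,0,0.04,90, 0,0,0,0,0,0.05,90, 0,0,0,0,0,0.05,90, 0,0,0,0,0,0.05,90, 0,0,0,0,0,0.03,90, 0,0,-0.12,-0.03,0.03,0,90, 0,0,-0.12,-0.03,0.03,0,90, 0,0,-0.12,-0.04,0.03,0,90, 0,0,-0.12,-0.04,0.02,0,90, 0,0,-0.12,-0.03,0.02,0,90, 0,0,0,0,0,0,90, 0,0,0,0,0,0,90]' 50; python3 - <<'E'
from h import *
from loc import loc
t=get_image('top'); loc(t)
f=lambda im,box,k:cv2.resize(im["frame"][box[1]:box[3],box[0]:box[2],::-1],None,fx=k,fy=k,interpolation=cv2.INTER_CUBIC)
s=get_image('scene')
cv2.imwrite('pics/p2.png',np.vstack([f(t,(140,130,360,240),3.2),f(s,(250,120,470,210),3.2)]))
O=np.array([.5378,-.1625]);c,n=np.cos(-.034),np.sin(-.034)
W=lambda x,y,z:[O[0]+c*x-n*y,O[1]+n*x+c*y,z]
print(((proj(t,[W(x,.085+y,.09) for x in(-.03,.03) for y in(-.07,.07)])-[140,130])*3.2+1).round().tolist())
E
```

```text
time_s: 37.55
position: [0.3709, 0.0527, 0.3369]
tool_rot: [[0.807, -0.59, 0.001], [-0.59, -0.807, -0.0], [0.001, -0.001, -1.0]]
ft_force: [0.5, -0.4, -0.2]
grip_width: 0.0767
tray caps 8 [0.5912 0.3956] long yaw deg -0.6 0.099
dark 0.624 0.2645 [0.14  0.062] long yaw 5.4
[[607.0, 254.0], [462.0, 250.0], [609.0, 193.0], [465.0, 189.0]]
```

View pics/p2.png

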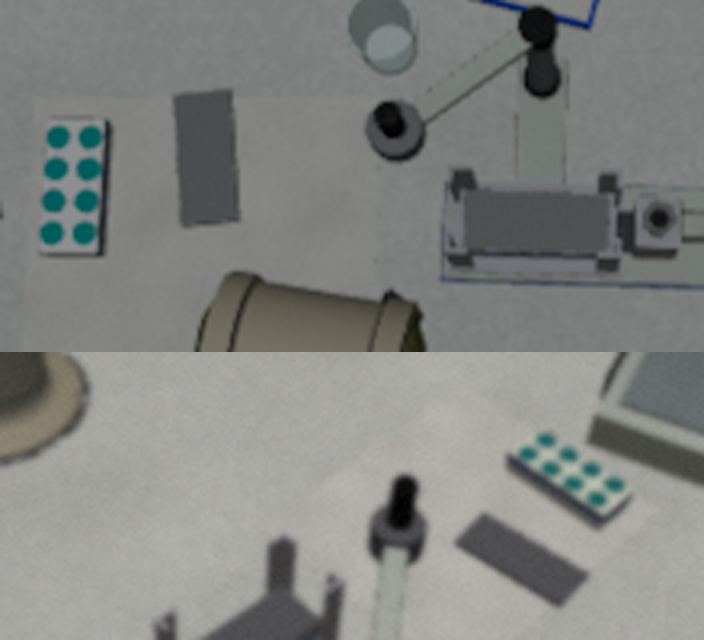

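Sheet lies square on the tray: corners (462,190)–(615,253) in the crop match the prediction. Tray 2 hasn't moved. Fetch it.

```bash
python3 -m crank '[0,0,-0.1055,0.0245,0.0381,0,100, 0,0,-0.1055,0.0245,0.0381,0,100, 0,0,-0.1055,0.0245,0.0381,0,100, 0,0,-0.1055,0.0245,0.0381,0,100, 0,0,-0.1055,0.0245,0.0381,0,100, 0,0,-0.1055,0.0245,0.0381,0,100, 0,0,-0.1055,0.0245,0.0381,-0.01,100, 0,0,-0.1055,0.0245,0.0381,-0.02,100, 0,0,-0.1055,0.0245,0.0381,-0.02,100, 0,0,0,0,0,-0.045,100, 0,0,0,0,0,-0.045,100, 0,0,0,0,0,-0.045,100, 0,0,0,0,0,-0.045,100, 0,0,0,0,0,0,100, 0,0,0,0,0,0,100, 0,0,0,0,0,0,100]' 50
```

```text
time_s: 39.25
position: [0.5932, 0.3958, 0.1093]
tool_rot: [[-0.011, -1.0, 0.004], [-1.0, 0.012, 0.002], [-0.002, -0.004, -1.0]]
ft_force: [-0.4, 0.0, -0.3]
grip_width: 0.0855
```

```bash
python3 -m crank '[0,0,0,-0.001,0,-0.03,100, 0,0,0,0,0,-0.03,100, 0,0,0,0,0,-0.02,100, 0,0,0,0,0,-0.007,100, 0,0,0,0,0,0,100, 0,0,0,0,0,0,100]' 50;  python3 -m crank '[0,0,0,0,0,0,30, 0,0,0,0,0,0,30, 0,0,0,0,0,0,30, 0,0,0,0,0,0,30, 0,0,0,0,0,0,30, 0,0,0,0,0,0,30]' 50
```

```text
time_s: 39.85
position: [0.5917, 0.3959, 0.0218]
tool_rot: [[-0.011, -1.0, 0.003], [-1.0, 0.011, 0.002], [-0.002, -0.003, -1.0]]
ft_force: [-0.0, -0.8, -0.7]
grip_width: 0.0854
time_s: 40.45
position: [0.5912, 0.3958, 0.021]
tool_rot: [[-0.011, -1.0, 0.002], [-1.0, 0.011, 0.001], [-0.001, -0.002, -1.0]]
ft_force: [-0.9, 0.3, 5.9]
grip_width: 0.0592
```

```bash
python3 -m crank '[0,0,0,0,0,0.02,30, 0,0,0,0,0,0.04,30, 0,0,0,0,0,0.05,30, 0,0,0,0,0,0.05,30, 0,0,0,0,0,0.05,30, 0,0,0,-0.01,-0.01,0.045,30, 0,0,0,-0.01,-0.01,0.045,30, 0,0,0,0,0,0.01,30, 0,0,0,0,0,0,30]' 50; python3 -m crank '[0,0,0.119,-0.0023,-0.0348,0,30, 0,0,0.119,-0.0023,-0.0348,0,30, 0,0,0.119,-0.0023,-0.0348,0,30, 0,0,0.119,-0.0023,-0.0348,0,30, 0,0,0.119,-0.0023,-0.0348,0,30, 0,0,0.119,-0.0023,-0.0348,0,30, 0,0,0.119,-0.0023,-0.0348,0,30, 0,0,0.119,-0.0023,-0.0348,0,30, 0,0,0.119,-0.0023,-0.0348,0,30, 0,0,0.119,-0.0023,-0.0348,0,30, 0,0,0.119,-0.0023,-0.0348,0,30, 0,0,0.119,-0.0023,-0.0348,0,30, 0,0,0.119,-0.0023,-0.0348,0,30, 0,0,0,0,0,0,30, 0,0,0,0,0,0,30, 0,0,0,0,0,0,30]' 50
```

```text
time_s: 41.35
position: [0.5707, 0.3755, 0.3314]
tool_rot: [[-0.011, -1.0, 0.004], [-1.0, 0.011, 0.002], [-0.002, -0.004, -1.0]]
ft_force: [0.4, -0.8, -1.9]
grip_width: 0.0587
time_s: 42.95
position: [0.5407, -0.0761, 0.3282]
tool_rot: [[0.999, -0.035, -0.002], [-0.035, -0.999, 0.001], [-0.002, -0.001, -1.0]]
ft_force: [0.1, 0.3, -1.7]
grip_width: 0.0587
```

```bash
python3 -m crank '[0,0,0,0.0003,-0.0008,-0.045,30, 0,0,0,0,0,-0.045,30, 0,0,0,0,0,-0.04,30, 0,0,0,0,0,0,30, 0,0,0,0,0,0,30, 0,0,0,0,0,-0.02,30, 0,0,0,0,0,-0.02,30, 0,0,0,0,0,-0.02,30, 0,0,0,0,0,-0.012,30, 0,0,0,0,0,0,30, 0,0,0,0,0,0,30]' 50;python3 -m crank '[0,0,0,0,0,-0.004,30, 0,0,0,0,0,-0.003,30, 0,0,0,0,0,0,30, 0,0,0,0,0,0,30]' 50
```

```text
time_s: 44.05
position: [0.5418, -0.0779, 0.129]
tool_rot: [[0.999, -0.035, 0.002], [-0.035, -0.999, -0.001], [0.002, 0.001, -1.0]]
ft_force: [0.9, -0.1, -1.4]
grip_width: 0.0593
time_s: 44.45
position: [0.5411, -0.0778, 0.1205]
tool_rot: [[0.999, -0.035, 0.0], [-0.035, -0.999, -0.0], [0.0, 0.0, -1.0]]
ft_force: [0.7, -0.6, -1.1]
grip_width: 0.0591
```

```bash
python3 -m crank '[0,0,0,0,0,-0.005,30, 0,0,0,0,0,-0.0038,30, 0,0,0,0,0,0,30, 0,0,0,0,0,0,30]' 50;python3 -m crank '[0,0,0,0,0,0,90, 0,0,0,0,0,0,90, 0,0,0,0,0,0,90, 0,0,0,0,0,0,90, 0,0,0,0,0,0.02,90, 0,0,0,0,0,0.04,90, 0,0,0,0,0,0.05,90, 0,0,0,0,0,0.05,90, 0,0,0,0,0,0.05,90, 0,0,0,0,0,0.02,90, 0,0,-0.05,-0.03,0.04,0,90, 0,0,-0.05,-0.03,0.04,0,90, 0,0,-0.05,-0.04,0.02,0,90, 0,0,-0.05,-0.04,0.01,0,90, 0,0,0,-0.04,0,0,90, 0,0,0,0,0,0,90, 0,0,0,0,0,0,90]' 50; python3 - <<'E'
from h import *
from loc import loc
import pickle
t=get_image('top'); s=get_image('scene'); pickle.dump((t,s),open("8.pkl","wb")); loc(t,.122)
f=lambda im,box,k:cv2.resize(im["frame"][box[1]:box[3],box[0]:box[2],::-1],None,fx=k,fy=k,interpolation=cv2.INTER_CUBIC)
cv2.imwrite('pics/p3.png',np.vstack([f(t,(230,125,360,205),4.5),f(s,(265,125,395,225),4.5)])[:,:])
P=[.7007,-.083,.243]
for a in(.85,.95,1.05): print(a,((proj(t,[P[0]-.16*np.cos(a+.034)*1,P[1]+.16*np.sin(a+.034),.266])-[230,125])*4.5+2).round())
E
```

```text
time_s: 44.85
position: [0.5409, -0.0777, 0.1114]
tool_rot: [[0.999, -0.035, -0.0], [-0.035, -0.999, 0.0], [-0.0, -0.0, -1.0]]
ft_force: [0.4, 0.2, -1.9]
grip_width: 0.0591
time_s: 46.55
position: [0.3607, 0.0323, 0.3421]
tool_rot: [[0.972, -0.233, 0.002], [-0.233, -0.972, -0.0], [0.002, -0.0, -1.0]]
ft_force: [1.2, -0.7, 0.1]
grip_width: 0.0768
tray caps 8 [ 0.5407 -0.0783] long yaw deg 88.0 0.099
dark 0.624 0.2644 [0.14  0.062] long yaw 5.3
0.85 [[148. 193.]]
0.95 [[133. 173.]]
1.05 [[120. 151.]]
```

View pics/p3.png

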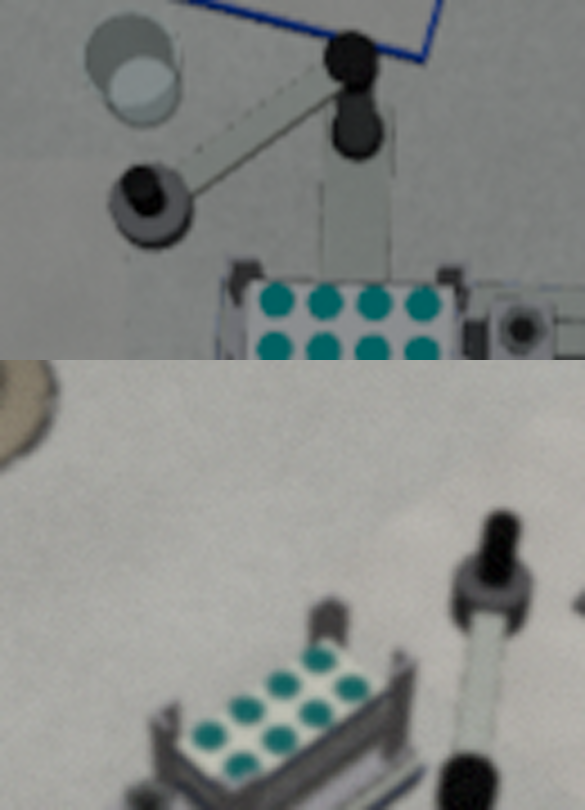

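```bash
python3 - <<'E'
from h import *
import pickle
t,s=pickle.load(open("8.pkl","rb"))
T=lambda x,y:[(230+(x+.5)/4.5-.5,125+(y+.5)/4.5-.5)]
S=lambda x,y:[(265+(x+.5)/4.5-.5,125+(y-360+.5)/4.5-.5)]
print("grip top",tri(t,T(140,182),s,S(502,522)))
print("head bottom-ish",tri(t,T(152,207),s,S(490,580)))
for z in(.266,.271): print(onz(t,T(140,182),z),onz(s,S(502,522),z))
print("head disc top z.216",onz(t,T(151,203),.214))
P=np.array([.7007,-.083])
p=onz(t,T(140,182),.269)[0,:2]-P; print(np.hypot(*p),np.arctan2(p[1],-p[0])-.034)
q=onz(t,T(351,62),.215)[0]; print("post cap",q)
E
```

```text
grip top (array([0.60653756, 0.04638999, 0.26541416]), np.float64(0.0011905789877896893))
head bottom-ish (array([0.60413934, 0.0458706 , 0.21035737]), np.float64(0.0025611465483138395))
[[0.60598255 0.04585936 0.266     ]] [[0.60716042 0.04646987 0.266     ]]
[[0.60474923 0.04523404 0.271     ]] [[0.60999487 0.04237686 0.271     ]]
head disc top z.216 [[0.60502971 0.04512569 0.214     ]]
0.16006344171091202 0.897821844272246
post cap [ 0.69711193 -0.08239756  0.215     ]
```

```bash
python3 -m crank '[0,0,0.1247,0.035,0.0019,0,80, 0,0,0.1247,0.035,0.0019,0,80, 0,0,0.1247,0.035,0.0019,0,80, 0,0,0.1247,0.035,0.0019,0,80, 0,0,0.1247,0.035,0.0019,0,80, 0,0,0.1247,0.035,0.0019,0,80, 0,0,0.1247,0.035,0.0019,0,80, 0,0,0,0,0,0,80, 0,0,0,0,0,0,80, 0,0,0,0,0,0,80]' 40
```

```text
time_s: 47.65
position: [0.6058, 0.0456, 0.3415]
tool_rot: [[0.804, 0.595, -0.0], [0.595, -0.804, 0.0], [-0.0, -0.0, -1.0]]
ft_force: [-0.4, -0.6, 0.2]
grip_width: 0.0684
```

```bash
python3 -m crank '[0,0,0,0,0,-0.04,80, 0,0,0,0,0,-0.03,80, 0,0,0,0,0,-0.02,80, 0,0,0,0,0,-0.01,80, 0,0,0,0,0,0,80, 0,0,0,0,0,0,0, 0,0,0,0,0,0,0, 0,0,0,0,0,0,0, 0,0,0,0,0,0,0, 0,0,0,0,0,0,0, 0,0,0,0,0,0,0]' 40
```

```text
time_s: 48.75
position: [0.6063, 0.0456, 0.2428]
tool_rot: [[0.803, 0.595, 0.002], [0.595, -0.803, -0.0], [0.002, 0.001, -1.0]]
ft_force: [-1.1, 0.9, 5.8]
grip_width: 0.0231
```

```bash
python3 -m crank '[0,0,0.1,-0.0124,-0.0101,0,0, 0,0,0.1,-0.0113,-0.0113,0,0, 0,0,0.1,-0.0101,-0.0124,0,0, 0,0,0.1,-0.0088,-0.0133,0,0, 0,0,0,0,0,0,0]' 40; python3 -m crank '[0,0,0.1,-0.0074,-0.0142,0,0, 0,0,0.1,-0.006,-0.0148,0,0, 0,0,0.1,-0.0045,-0.0153,0,0, 0,0,0.1,-0.0029,-0.0157,0,0, 0,0,0.1,-0.0013,-0.0159,0,0, 0,0,0,0,0,0,0, 0,0,0,0,0,0,0]' 40
```

```text
time_s: 49.25
position: [0.5637, -0.0029, 0.2428]
tool_rot: [[0.508, 0.861, 0.003], [0.861, -0.508, -0.001], [0.001, 0.003, -1.0]]
ft_force: [3.1, -1.7, 5.1]
grip_width: 0.0231
time_s: 49.95
position: [0.5432, -0.0777, 0.2427]
tool_rot: [[0.035, 0.999, 0.005], [0.999, -0.035, -0.001], [-0.001, 0.005, -1.0]]
ft_force: [7.3, -0.7, 5.8]
grip_width: 0.0229
```

Sensor swung to (0.543, −0.078). Release, rise, back off, and check from both cameras.

```bash
python3 -m crank '[0,0,0,0,0,0,80, 0,0,0,0,0,0,80, 0,0,0,0,0,0,80, 0,0,0,0,0,0,80, 0,0,0,0,0,0.02,80, 0,0,0,0,0,0.04,80, 0,0,0,0,0,0.04,80, 0,0,0,0,0,0.02,80, 0,0,0,-0.04,0.02,0,80, 0,0,0,-0.04,0.02,0,80, 0,0,0,-0.04,0.03,0,80, 0,0,0,-0.04,0.04,0,80, 0,0,0,0,0.05,0,80, 0,0,0,0,0.05,0,80, 0,0,0,0,0.05,0,80, 0,0,0,0,0,0,80, 0,0,0,0,0,0,80]' 40
python3 - <<'E'
from h import *
from loc import loc
import pickle
t=get_image('top'); s=get_image('scene'); pickle.dump((t,s),open("9.pkl","wb"))
f=lambda im,box,k:cv2.resize(im["frame"][box[1]:box[3],box[0]:box[2],::-1],None,fx=k,fy=k,interpolation=cv2.INTER_CUBIC)
A=f(t,(260,125,460,225),3);B=f(s,(170,150,370,310),2.5)
cv2.imwrite('pics/p4.png',np.vstack([A,cv2.resize(B,(600,480))[:340]]))
print(A.shape,((proj(t,[.541,-.0773,.266])-[260,125])*3+1))
E
```

```text
time_s: 51.65
position: [0.3855, 0.1787, 0.3614]
tool_rot: [[0.03, 1.0, -0.001], [1.0, -0.03, -0.0], [-0.0, -0.001, -1.0]]
ft_force: [0.3, 0.1, -1.1]
grip_width: 0.0682
(300, 600, 3) [[137.00266748 189.89959814]]
```

View pics/p4.png

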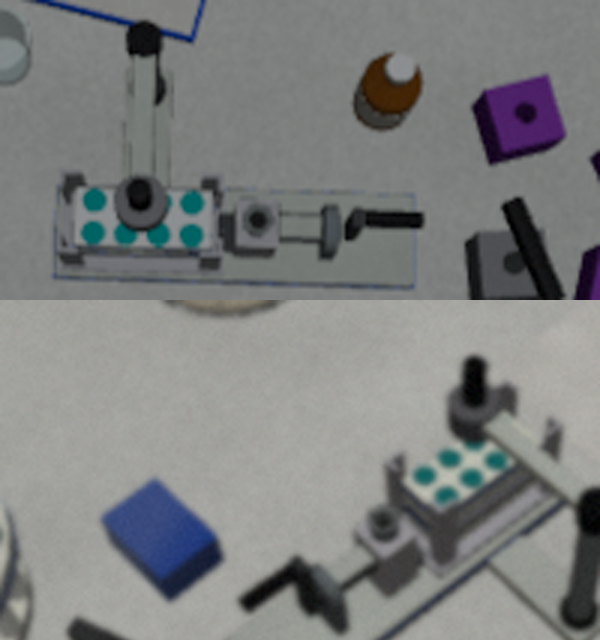

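Grip top is at (139,190) in the crop against (137,190) for the platform centre. The stack is level, and the key, crank and bystanders are in place. Hand in.

```bash
python3 - <<'E'
from h import *
print(close_job())
E
```

```text
the job is handed in; nothing more can be done
None
```

The job is done and handed in at about 52 s of the 210 s allowed; no verdict was reported back.

- **Crank:** I turned it until the flat faced up. The top view puts the grip 0.4 mm off the shaft line, so the shaft is within a few hundredths of a radian of zero. The scene view disagreed by about 2 px (4 mm), but at right angles to the direction a shaft error would show.
- **Screw:** I tightened it to its stop with the hex key 14 mm deep in the socket. The torque levelled off at about 0.24 N m, three times the screw's friction, and the key began to slip in the pads. The final angle is inferred from that torque and the wrist turn, because I could not see the screw's angle itself.
- **Key:** It is back in its stand. It entered the hole without contact and was released about 2 mm above home. The later top views show the bar where it started; I did not measure its final height.
- **Stack:** Only two trays were on the bench, so the order is tray, sheet, tray, and the second sheet stays on the bench. The top tray measured (0.541, −0.078) m against a platform centre of (0.541, −0.077) m, and its long side is in line with the shaker.
- **Sensor head:** It was over the middle of the stack within about 2 mm in the last top view.

In the last pictures the bottle and the tip box stood where they started, and so did the part of the beaker in view. The gripper was open and clear of everything.

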